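# Load the dish shaker and ratchet its clamp shut

### The job

Load the shaker: move the white tube block off its deck and stand it upright on the bench; lift the steel dishes one at a time off the bench and their nested stack (three or four in all), without lifting the next one along, and stand them all flat and side by side in one row on the deck between the clamp bar and the fence. Then pump the ratchet lever, full strokes with a full spring return each, until the clamp bar has closed up on the dishes and does not advance any more, moving the bar only by its lever; finally press the start button. Leave the other things on the bench alone.

Things in the scene. Friction and masses are not known exactly. Their poses are not given: they have to be found in the camera images.
- dish_a1: Round steel dish, 56 mm across, 22 mm tall, about 70 g. Origin: centre of its underside, z up. Foot 45 mm across below 8 mm; from 8 to 22 mm an upright band 56 mm across, to grip (wall 3.5 mm, open top). Nested, band rests on band, origins 14 mm apart, 2 mm sideways play, nothing sticks. The bottom one of the nested stack on the bench to the left of the shaker.
- dish_a2: Round steel dish, 56 mm across, 22 mm tall, about 70 g. Origin: centre of its underside, z up. Foot 45 mm across below 8 mm; from 8 to 22 mm an upright band 56 mm across, to grip (wall 3.5 mm, open top). Nested, band rests on band, origins 14 mm apart, 2 mm sideways play, nothing sticks. Starts nested on dish_a1.
- dish_a3: Round steel dish, 56 mm across, 22 mm tall, about 70 g. Origin: centre of its underside, z up. Foot 45 mm across below 8 mm; from 8 to 22 mm an upright band 56 mm across, to grip (wall 3.5 mm, open top). Nested, band rests on band, origins 14 mm apart, 2 mm sideways play, nothing sticks. If present, starts nested on dish_a2.
- dish_b1: Round steel dish, 56 mm across, 22 mm tall, about 70 g. Origin: centre of its underside, z up. Foot 45 mm across below 8 mm; from 8 to 22 mm an upright band 56 mm across, to grip (wall 3.5 mm, open top). Nested, band rests on band, origins 14 mm apart, 2 mm sideways play, nothing sticks. If present, stands alone on the bench, left of the shaker.
- tube_block: White plastic block, 64 (x) by 44 (y) by 30 mm tall, two rows of dark round holes in its top, about 90 g. Origin: centre of its underside, z up. Starts on the deck between bar and fence. Must end upright on the bench, off the shaker; free bench lies to the right of the shaker (300 to 400 mm to the right of the shaker's origin) and elsewhere.
- shaker: Low bench shaker, fixed housing 330 mm (x) by 400 mm (y), slightly turned. Origin: centre of its footprint at bench height; x away from the robot, y left, z up. Flat deck at z = 60 mm. Load dishes between clamp bar and fence, y = -70 to 185 mm (four fit at 60 mm spacing). The closing bar sweeps loose dishes to the fence. Ratchet rack at the right end, y = -130 mm.
- fence_face (a point): Middle of the fence's inner face at deck height: shaker x = 115 mm, y = 60 mm. The fence is fixed along the far edge of the deck, 18 mm tall, 12 mm thick, from y = -71 to 191 mm; end walls of the same height, 6 mm thick, at y = 189 mm (x -20 to 115) and y = -74 mm (x 65 to 115).
- clamp (a joint): Clamp bar travel along shaker x, m: 0 wide open (150 mm between bar and fence), starts at 0 to 0.030, closed at 0.092 (58 mm to the fence; last tooth, further strokes do nothing). Needs about 4 N; cannot go back. Each full lever stroke advances it one 12 mm tooth (the first stroke up to that): 6 to 8 strokes.
- clamp_face (a point): Middle of the clamp bar's face that looks to the fence, 10 mm above the deck. Bar: on the near side of the dishes, parallel to the fence, 255 mm long, 18 mm thick, top 19 mm above the deck.
- lever (a joint): Ratchet lever, turns about a vertical pivot, rad: 0 rest (near end of its swing), 0.375 end stop (knob pushed away from the robot). Tooth is taken only over the full swing; a spring brings it back to 0 when released, within about half a second. 3 to 8 N at the knob. Reads under 0.02 at rest.
- lever_knob (a point): Centre of the top of the lever's black upright knob: 22 mm across, 50 mm tall, its top 142 mm above the bench. 108 mm from the pivot. Moves about 40 mm away from the robot (shaker x) in a stroke; can be pushed from the near side or gripped.
- lever_pivot (a point): Lever pivot axis, at the height of the lever (89 mm above the bench). The lever arm, 16 mm wide, runs from here to below the knob; its top is 92 mm above the bench.
- start (a joint): Travel of the start button, m: 0 up, 0.006 fully down; counts as pressed beyond 0.004. Spring, 5 N fully down.
- start_top (a point): Centre of the top of the start button, 24 mm across, grey, in the near left corner of the shaker's top; press straight down.
- reagent: Bystander: small bottle, 48 mm across, 85 mm tall. Origin: centre of its underside.
- jar: Bystander: small jar, 42 mm across, 55 mm tall. Origin: centre of its underside.
- vial: Bystander: small amber vial with a white cap, 32 mm across, 50 mm tall. Origin: centre of its underside.

How it is judged (in metres and radians):
On the way, in this order (a step that is already met when the one before it is completed fails the run):
1. the tube block stands on the bench and all the dishes lie flat on the deck between the clamp bar and the fence (z of dish_a1 in the frame of shaker between 0.055 and 0.065 m and angle between each of dish_a1, dish_a2, dish_a3, dish_b1, tube_block's own z axis and vertical below 0.1 rad and x of dish_a1 in the frame of shaker between -0.03 and 0.115 m and y of dish_a1 in the frame of shaker between -0.072 and 0.192 m and z of dish_a2 in the frame of shaker between 0.055 and 0.065 m and x of dish_a2 in the frame of shaker between -0.03 and 0.115 m and y of dish_a2 in the frame of shaker between -0.072 and 0.192 m and z of dish_a3 in the frame of shaker between 0.055 and 0.065 m and x of dish_a3 in the frame of shaker between -0.03 and 0.115 m and y of dish_a3 in the frame of shaker between -0.072 and 0.192 m and z of dish_b1 in the frame of shaker between 0.055 and 0.065 m and x of dish_b1 in the frame of shaker between -0.03 and 0.115 m and y of dish_b1 in the frame of shaker between -0.072 and 0.192 m and height (world z) of tube_block below 0.006 m), for 0.2 s.
2. the clamp bar is closed on the dishes (value of joint clamp above 0.088 m), for 0.2 s.
3. the start button is pressed (value of joint start above 0.004 m), for 0.05 s.
At the end, for the whole second after the job is handed in: Clamp joint over 0.088; every dish present flat on the deck (tilt under 0.1 rad, height within 5 mm), centre 21 to 35 mm from the fence's face; tube block upright on the bench (within 6 mm, 0.1 rad); all at rest, lever and button back (value of joint clamp above 0.088 m and value of joint lever below 0.05 rad and value of joint start below 0.003 m and z of dish_a1 in the frame of shaker between 0.055 and 0.065 m and angle between each of dish_a1, dish_a2, dish_a3, dish_b1, tube_block's own z axis and vertical below 0.1 rad and x of dish_a1 in the frame of shaker between 0.08 and 0.094 m and y of dish_a1 in the frame of shaker between -0.072 and 0.192 m and linear speed of each of dish_a1, dish_a2, dish_a3, dish_b1, tube_block below 0.02 m/s and z of dish_a2 in the frame of shaker between 0.055 and 0.065 m and x of dish_a2 in the frame of shaker between 0.08 and 0.094 m and y of dish_a2 in the frame of shaker between -0.072 and 0.192 m and z of dish_a3 in the frame of shaker between 0.055 and 0.065 m and x of dish_a3 in the frame of shaker between 0.08 and 0.094 m and y of dish_a3 in the frame of shaker between -0.072 and 0.192 m and z of dish_b1 in the frame of shaker between 0.055 and 0.065 m and x of dish_b1 in the frame of shaker between 0.08 and 0.094 m and y of dish_b1 in the frame of shaker between -0.072 and 0.192 m and height (world z) of tube_block below 0.006 m); the robot touches nothing.
It fails at once if a dish is lifted with the next one still nested under it ((horizontal distance between dish_a1 and dish_a2 below 0.012 m and distance between dish_a1 and dish_a2 below 0.022 m and contact force between the fingers and dish_a2 above 0.5 N and (height (world z) of dish_a2 between 0.042 and 0.064 m or height (world z) of dish_a2 above 0.086 m)) or (horizontal distance between dish_a2 and dish_a3 below 0.012 m and distance between dish_a2 and dish_a3 below 0.022 m and contact force between the fingers and dish_a3 above 0.5 N and (height (world z) of dish_a3 between 0.042 and 0.064 m or height (world z) of dish_a3 above 0.086 m))).
It fails at once if the clamp bar is pushed by hand instead of by its lever (contact force between any of the fingers, the arm and clamp above 5 N).
It fails at once if the start button is pressed before the clamp is closed (value of joint start above 0.004 m and value of joint clamp below 0.085 m).
It fails at once if a bystander is disturbed (distance of any of reagent, jar, vial from where it was at the start of the episode above 0.04 m).
Of dish_a3, dish_b1 only 1 to 2 are there at a start; the rules pass over those that are not, and their reading is None.
At some moment in a run one of dish_a1, dish_a2, dish_a3, dish_b1, tube_block may be knocked a few centimetres aside while the robot is not near it.
Once in a run the grip may slacken for a moment while it holds something.
It also fails if it takes over 200 s, if anything falls off the work surface, if the arm or the gripper's body presses on something with over 40 N, if the wrist force passes 120 N, or if a joint passes its speed limit or range.

### The arm

A 6-joint arm with a two-finger parallel gripper is mounted at the origin on the work surface. World frame = base frame: x ahead of the robot, y to its left, z up, the work surface at z = 0. Lengths are in mm, angles in rad, forces in N, time in s.
With the tool pointing down it reaches from about 425 to 1125 mm from the base axis. Payload 14.9 kg.
Tool frame: the origin (TCP) lies midway between the tips of the shut fingers; the grasp point (between the pads) lies 19 mm behind it; z points along the fingers, y is the direction in which the jaws open and shut (so a half turn about z gives the same grasp; the last joint's range is limited). The gripper opens to 91 mm and grips with 3 to 60 N. Pads are 32 mm wide; open, the fingers measure 118 mm over their backs; the gripper's body (76 mm by 178 mm) begins 60 mm behind the grasp point.
Start: joints at [1.204, 0.379, 1.734, -0, 1.028, -0.033], TCP at [229.352, 661.374, 213.932] pointing down, gripper open.
Joint ranges: [-2.77, 2.77], [-0.74, 2.19], [0, 2.66], [-1.06, 4.2], [0.31, 2.87], [-3.08, 3.08]. Speed limits (rad/s): [1.89, 1.89, 2.39, 3.14, 3.14, 3.14].

### API

Orientations are given as a unit quaternion [w, x, y, z].
In Python, from bench import ctrl, vision, finder gives the robot as it stands.
- The arm moves only by the tool step_arm, never from a script. Its argument "deltas" is a list of rows, each a list of 4 numbers: the shift along the tool's x, y, z each as a share of 20 cm, from -1 to 1, then the turn about the tool's z as a share of 45 degrees, from -1 to 1. A call has 1 to 20 rows; each row shifts and turns the commanded pose from where the row before left it, along the tool's axes as they then stand; what a row does not reach is not made up. A row lasts 1/12 s, in which the tool goes at most 41.7 mm and 7.16 degrees, less where a joint would pass 70% of its speed; a pose out of reach is approached as far as the arm can. A call with a number of a shift or a turn outside -1 to 1 is refused whole. A call with a gripper value outside its range is refused whole. "jaw" is the opening, from 0 (shut) to 1 (fully open), set as the call begins (left out, the last holds). The fingers move at their own pace and stop on an object; the grip force is fixed at half the most. Time passes only in rows, so rows that do not move let the fingers close. It gives the time, the measured TCP pose, the force and the opening at its end, in the units of the state.
- ctrl.state(): the state, without advancing time (a new reading comes with each control period).
- vision.read_camera(name): name is "scene" or "side" or "wrist"; returns a dict with "image" (480x640x3 uint8, red, green, blue), "mtx" (3x3 intrinsics, pixels), "rvec" (rotation vector, rad) and "tvec" (3), from world to camera coordinates, as OpenCV has them. Camera axes: x right, y down, z forward; pixel columns grow to the right and rows downward; lengths in mm; the calibration is good to about 2 mm. A picture is of the moment at which its call begins. There is no depth.
- ctrl.job_done(): hands the job in, once; it reports no verdict.
Trained networks look in a picture, given as the dict that the camera call returned (one of the last four; its "shot" number tells which), for a name from the list of things; names that differ only in an ending like _2 or _b are one class to them, and where a whole thing is asked for, a point or a joint stands for the part that bears it (a point fixed in the world has none). Each returns a list of dicts, best first, with "confidence" (0 to 1); they miss things now and then, are a little off and sometimes report something else, mostly with a low value. They report only what shows in the picture. A call takes as long as a camera call.
- finder.look_for(picture, thing): "box" ([left, top, width, height] as shares, 0 to 1, of the picture: columns of its width, rows of its height, round what is visible of it).
- finder.pinpoint(picture, thing): "centre" ([row, column] as shares, 0 to 1, of the picture: columns of its width, rows of its height: a listed point, or the origin of a listed thing).
The state is a dict: "clock": time; "joints": joint angles; "qd": joint speeds; "effort": joint torques, N m; "tcp_pos": TCP position; "eef_rot": TCP orientation; "ft_force": force on the tool from outside, world axes, zero at the start; "torque": the same for the moment, N m; "finger_gap": finger opening in mm.
Only numpy, scipy, OpenCV 4.12 (cv2) and the standard library are available. Lean on these libraries where they do the work, as an engineer would, in place of code of your own. Each camera call takes 0.05 s, during which the arm holds its last target.

## Working session

There is one attempt and no reset: what is moved stays moved. The work goes in short steps, Python scripts to look and compute and a tool call to move; the robot and the scene stay as the last step left them, time stands still between calls to the robot, and variables do not carry over. Pictures are saved under pics/ and viewed, and the job is handed in when it is done.

Besides the shell and the picture viewer there is one more tool, called after "Request:" as name(argument=value, ...), one argument or row to a line, values as JSON. step_arm: Moves the arm, as the interface text tells. Its arguments: {"type":"object","properties":{"deltas":{"type":"array"},"jaw":{"type":"number"}},"required":["deltas"]}

```bash
ls -la; mkdir -p pics
cat > h.py <<'E'
import numpy as np, cv2
from bench import ctrl, vision, finder
def snap(n,fn=None):
    p=vision.read_camera(n)
    if fn: cv2.imwrite('pics/'+fn, cv2.cvtColor(p['image'],cv2.COLOR_RGB2BGR))
    return p
def ray(p,u,v):
    R,_=cv2.Rodrigues(np.array(p['rvec'],float)); t=np.array(p['tvec'],float).ravel()
    K=np.array(p['mtx'],float)
    d=R.T@np.linalg.inv(K)@np.array([u,v,1.]); o=-R.T@t
    return o,d/np.linalg.norm(d)
def onz(p,u,v,z):
    o,d=ray(p,u,v); return o+d*(z-o[2])/d[2]
def tri(obs):
    A=np.zeros((3,3));b=np.zeros(3);rs=[]
    for p,u,v in obs:
        o,d=ray(p,u,v); M=np.eye(3)-np.outer(d,d); A+=M;b+=M@o; rs.append((o,M))
    x=np.linalg.solve(A,b)
    return x,[float(np.linalg.norm(M@(x-o))) for o,M in rs]
def proj(p,X):
    r,_=cv2.projectPoints(np.array(X,float).reshape(-1,3),np.array(p['rvec'],float),np.array(p['tvec'],float),np.array(p['mtx'],float),None)
    return r.reshape(-1,2)
def pin(p,t,n=3):
    return [(round(d['confidence'],2),round(d['centre'][1]*640,1),round(d['centre'][0]*480,1)) for d in finder.pinpoint(p,t)[:n]]
def box(p,t,n=5):
    return [(round(d['confidence'],2),[round(a*b,1) for a,b in zip(d['box'],(640,480,640,480))]) for d in finder.look_for(p,t)[:n]]
E
python3 - <<'E'
from h import *
s=ctrl.state();print(s)
a=snap('scene','s0.png');b=snap('side','d0.png');c=snap('wrist','w0.png')
for n,p in (('scene',a),('side',b),('wrist',c)):
    o,d=ray(p,320,240);print(n,o.round(),d.round(2))
    for t in ['dish_a1','dish_a3','dish_b1','tube_block','shaker','fence_face','clamp_face','lever_knob','lever_pivot','start_top','reagent','jar','vial']:
        print(t,pin(p,t,4))
E
```

```text
total 12
drwxr-xr-x  3 agent agent 4096 Dec  7 15:57 .
drwxr-xr-x 23 root  root  4096 Dec  7 15:57 ..
drwxr-xr-x  2 agent agent 4096 Dec  7 15:57 pics
{'clock': 0.0, 'joints': array([ 1.20368092e+00,  3.79423294e-01,  1.73478150e+00,  2.02307150e-05,
        1.02854037e+00, -3.33043379e-02]), 'qd': array([-0.0020094 , -0.00038297, -0.00080018, -0.001221  , -0.00013827,
       -0.00194698]), 'effort': array([-2.05101831e-03, -7.63725758e+01, -4.34365010e+01,  6.49435236e-02,
        4.24547377e-02, -1.00190987e-04]), 'tcp_pos': array([229.20863467, 660.9755216 , 213.27761221]), 'eef_rot': array([-1.23090367e-04,  1.66136809e-01,  9.86102545e-01, -5.63018715e-04]), 'ft_force': array([-0.10216569,  0.32189229, -0.0441338 ]), 'torque': array([ 0.01744857,  0.00649213, -0.00867594]), 'finger_gap': 90.96772847539566}
scene [1227. -128. 1017.] [-0.56  0.19 -0.8 ]
dish_a1 [(0.64, 363.9, 205.3), (0.6, 366.7, 201.0)]
dish_a3 [(0.64, 363.9, 205.3), (0.6, 366.7, 201.0)]
dish_b1 [(0.8, 402.9, 237.1)]
tube_block [(0.67, 282.2, 190.3), (0.65, 294.7, 269.4)]
shaker [(0.9, 235.8, 280.2)]
fence_face [
[... 598 characters left out ...]
e_block [(0.77, 307.5, 237.2), (0.49, 230.3, 317.1)]
shaker [(0.94, 332.9, 222.9), (0.55, 384.7, 327.0)]
fence_face [(0.77, 280.9, 219.3), (0.42, 387.2, 328.8)]
clamp_face [(0.89, 351.4, 216.0)]
lever_knob [(0.79, 377.2, 135.2), (0.53, 281.1, 216.8)]
lever_pivot [(0.65, 374.5, 174.5), (0.25, 228.0, 317.0)]
start_top [(0.69, 399.8, 232.7)]
reagent [(0.8, 443.1, 411.1)]
jar [(0.81, 232.3, 318.1)]
vial [(0.62, 273.9, 404.5)]
wrist [155. 687. 384.] [ 0.27 -0.1  -0.96]
dish_a1 [(0.23, 163.1, 414.4)]
dish_a3 [(0.23, 163.1, 414.4)]
dish_b1 []
tube_block [(0.5, 164.4, 413.5)]
shaker []
fence_face []
clamp_face []
lever_knob []
lever_pivot []
start_top []
reagent [(0.81, 162.5, 413.2)]
jar []
vial []
```

View pics/s0.png

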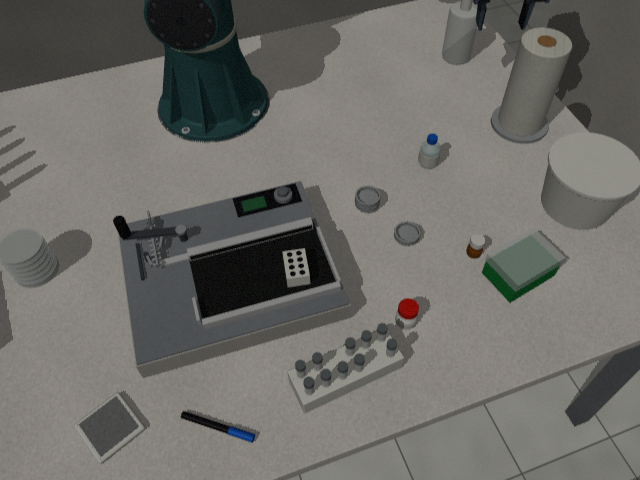

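View pics/d0.png

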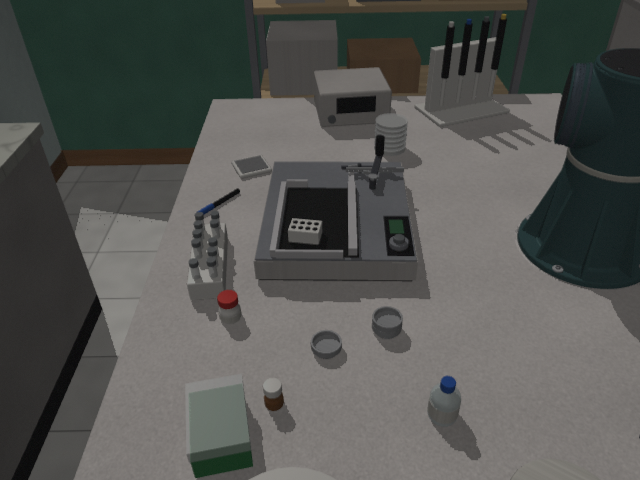

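View pics/w0.png

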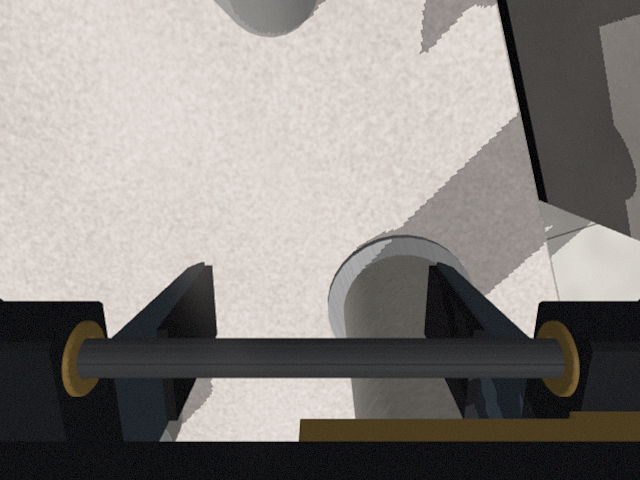

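The scene view shows the stack at about (367,198), a single dish at (407,233) and the block on the deck at (296,267). The knob is at (122,222). The side view agrees, and the start position is over a bottle and a paper-towel roll. I'll triangulate next.

Run:
```python
from h import *
a=snap('scene');b=snap('side')
def T(n,ua,ub):
    x,r=tri([(a,*ua),(b,*ub)]);print(n,x.round(1),np.round(r,1));return x
T('stack',(364,205.3),(385.5,326)) 
T('b1',(402.9,237.1),(328,349.6))
T('block',(294.7,269.4),(307.5,237.2))
sh=T('shaker',(235.8,280.2),(332.9,222.9))
f=T('fence',(270.3,305.1),(280.9,219.3))
c=T('clampf',(250,241.2),(351.4,216))
k=T('knob',(116.1,214.8),(377.2,135.2))
k=T('knob2',(119,218),(379,137))
T('pivot',(180.1,233.7),(374.5,174.5))
T('start',(281.6,191.5),(399.8,232.7))
T('reagent',(428.2,161.6),(443.1,411.1));T('jar',(405.7,322.1),(232.3,318.1));T('vial',(473,254.3),(273.9,404.5))
for n,p in (('scene',a),('side',b)):
    img=p['image']
    for t,(x,y,w,h) in {'shk':(110,170,260,210) if n=='scene' else (245,110,190,180),'dish':(340,160,110,100) if n=='scene' else (290,290,130,90)}.items():
        s=3 if t=='shk' else 6
        cv2.imwrite(f'pics/{n}_{t}.png',cv2.resize(cv2.cvtColor(img[y:y+h,x:x+w],cv2.COLOR_RGB2BGR),None,fx=s,fy=s,interpolation=cv2.INTER_CUBIC))
```

```text
stack [462.2 234.8   3.7] [0. 0.]
b1 [570.2 282.6  -4. ] [1.3 1.3]
block [608.8  26.4  59.3] [1.5 1.5]
shaker [555.6 -87.5  10.3] [2.5 2.5]
fence [668.6 -41.6  58.7] [1.6 1.6]
clampf [514.2 -38.1  65.3] [0.5 0.5]
knob [ 436.6 -265.9  150.2] [6.4 6.4]
knob2 [ 434.7 -264.5  142.9] [2.5 2.5]
pivot [ 457.7 -167.4   88.3] [6.1 6.1]
start [423.   57.   85.6] [4.1 4.1]
reagent [390.9 427.1   6.7] [2.3 2.3]
jar [757.3 200.1  -4.9] [1.8 1.8]
vial [662.7 401.   -2.6] [0.3 0.3]
```

View pics/scene_shk.png

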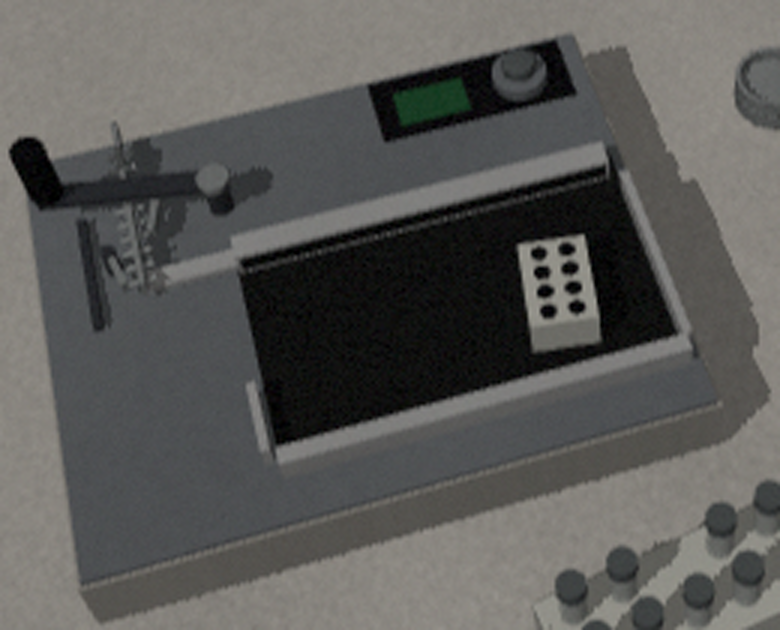

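View pics/side_shk.png

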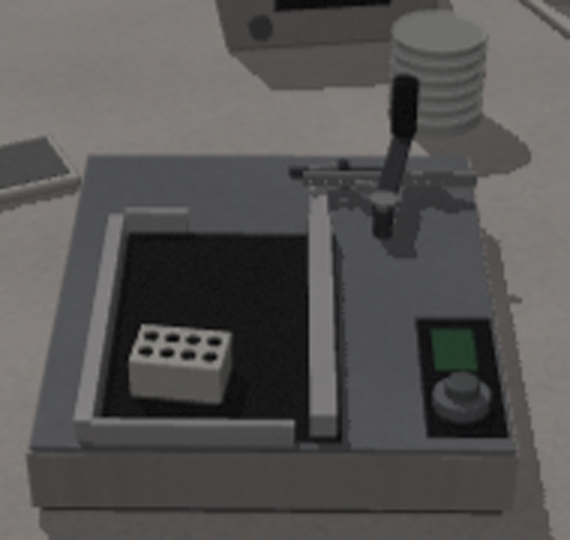

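View pics/side_dish.png

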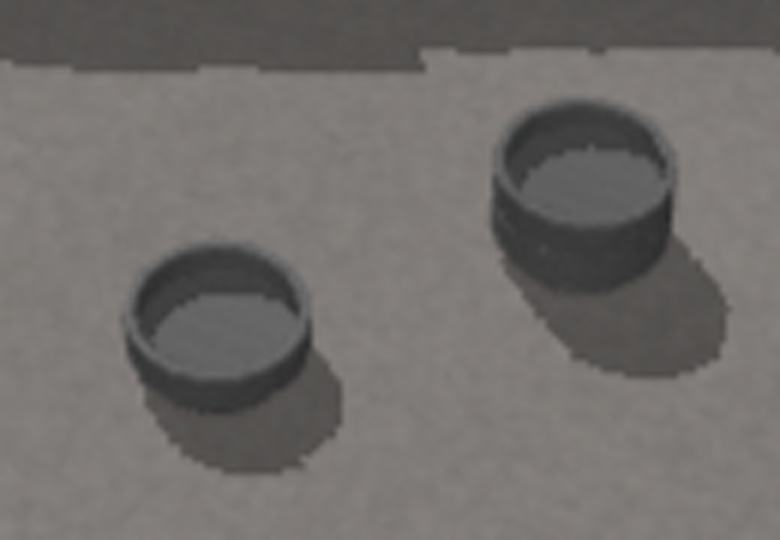

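View pics/scene_dish.png

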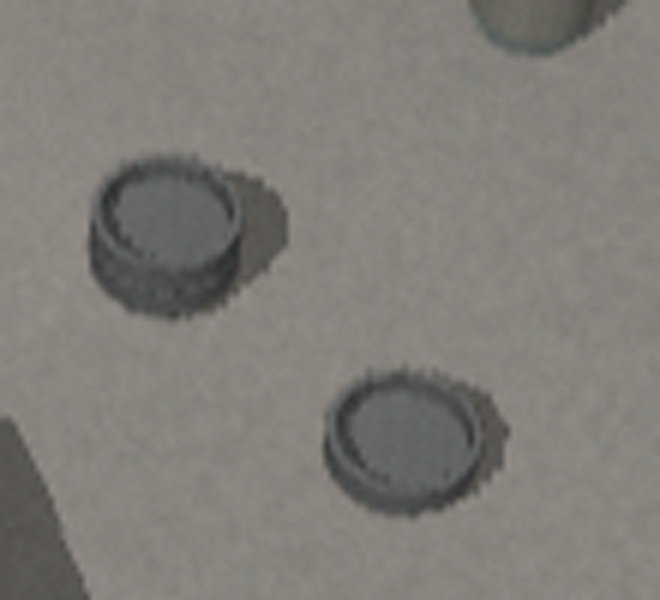

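The stack is two high and there is one single dish, so three dishes in all. Now I'll fit the shaker pose to its corners.

```bash
cat > fit.py <<'E'
from h import *
from scipy.optimize import least_squares
a=snap('scene');b=snap('side')
S=lambda u,v:(u/3+110-.0,v/3+170)
D=lambda u,v:(u/3+245,v/3+110)
C={'nr':((-165,-200),S(34,165),D(470,158)),'nl':((-165,200),S(575,37),D(513,450)),'fl':((165,200),S(720,403),D(33,455)),'fr':((165,-200),S(80,585),D(88,157))}
for k,(q,s,d) in C.items():
    x,r=tri([(a,*s),(b,*d)]);print(k,x.round(1),np.round(r,1))
def X(p,q):
    c,s=np.cos(p[2]),np.sin(p[2]);return np.array([p[0]+c*q[0]-s*q[1],p[1]+s*q[0]+c*q[1],p[3] if len(q)<3 else q[2]])
def res(p):
    r=[]
    for k,(q,s,d) in C.items():
        r+=list(proj(a,X(p,q))[0]-s)+list(proj(b,X(p,q))[0]-d)
    return r
f=least_squares(res,[560,-85,0.1,60]);print(f.x,np.round(f.fun,1))
p=f.x
for n,q in {'fence':(115,60,60),'block?':(0,0,60)}.items(): print(n,X(p,q).round(1))
def inv(p,w):
    c,s=np.cos(p[2]),np.sin(p[2]);d=np.array(w[:2])-p[:2];return np.array([c*d[0]+s*d[1],-s*d[0]+c*d[1]])
def T(n,s,d):
    x,r=tri([(a,*s),(b,*d)]);print(n,x.round(1),np.round(r,1),'shaker',inv(p,x).round(1))
T('stackrim',(367.5,195.3),(387.5,317.5));T('b1rim',(407,231.7),(326.2,342))
T('block',(294.7,269.4),(307.5,237.2))
# block top corners
T('bt1',S(517,243),D(232,332)); T('bt2',S(583,235),D(224,372));T('bt3',S(600,312),D(132,364));T('bt4',S(531,320),D(142,324))
T('fence in R',S(278,455),D(122,212));T('fence in L',S(690,345),D(95,422))
T('bar R',S(232,240),D(320,195));T('bar L',S(606,147),D(325,415))
T('knob',S(27,147),D(405,82));T('pivot',S(213,178),D(385,200));T('start',S(524,63),D(465,382))
for n,q in {'fenceface':(115,60,60)}.items(): print(proj(a,X(p,q)),proj(b,X(p,q)))
E
python3 fit.py
```

```text
nr [ 374.5 -277.2   59.9] [1.5 1.5]
nl [393.7 111.8  59.8] [1.9 1.9]
fl [713.9  99.4  53.4] [0.8 0.8]
fr [ 699.8 -297.9   56.9] [0.4 0.4]
[ 5.44313369e+02 -9.17343031e+01 -4.49449649e-02  5.63298875e+01] [-3.6 -0.1  0.7  0.3  0.4 -1.8  2.   3.1  1.2  0.5 -2.6 -0.5 -0.4  0.7
  0.  -0.1]
fence [661.9 -37.   60. ]
block? [544.3 -91.7  60. ]
stackrim [461.  242.2  33.8] [0.1 0.1] shaker [-98.2 329.8]
b1rim [574.3 286.7  20. ] [0. 0.] shaker [ 13.  379.4]
block [608.8  26.4  59.3] [1.5 1.5] shaker [ 59.1 120.9]
bt1 [578.   12.   90.2] [0.1 0.1] shaker [ 29.  105.1]
bt2 [584.2  54.5  86.8] [0.5 0.5] shaker [ 33.3 147.9]
bt3 [646.6  45.1  88.7] [0.4 0.4] shaker [ 96.  141.3]
bt4 [640.4   2.3  92.5] [1.2 1.2] shaker [91.7 98.3]
fence in R [ 665.7 -169.3   77.6] [2.2 2.2] shaker [124.7 -72.1]
fence in L [674.4  91.7  72.1] [4.5 4.5] shaker [121.7 189.1]
bar R [ 510.  -161.3   94. ] [3.3 3.3] shaker [-31.2 -71.1]
bar L [516.6  94.5  80.3] [0.3 0.3] shaker [-36.  184.8]
knob [ 433.  -265.8  140.2] [1.1 1.1] shaker [-103.4 -178.9]
pivot [ 456.6 -161.6   90.6] [0.2 0.2] shaker [-84.4 -73.7]
start [422.   64.7  81. ] [2.5 2.5] shaker [-129.2  150.8]
[[272.11824613 301.74209916]] [[284.36537766 219.56694972]]
```

```bash
cat >> h.py <<'E'
P=np.array([546.,-91.,-0.045])
def sh2w(x,y):
    c,s=np.cos(P[2]),np.sin(P[2]);return np.array([P[0]+c*x-s*y,P[1]+s*x+c*y])
def w2sh(w):
    c,s=np.cos(P[2]),np.sin(P[2]);d=np.array(w[:2])-P[:2];return np.array([c*d[0]+s*d[1],-s*d[0]+c*d[1]])
from scipy.spatial.transform import Rotation as Rt
def plan(x,y,z,jaw=None):
    """turn first (share total), then tool-axis shift totals in shares"""
    s=ctrl.state();q=s['eef_rot'];R=Rt.from_quat([q[1],q[2],q[3],q[0]])
    yy=R.as_matrix()[:,1];cur=np.degrees(np.arctan2(yy[1],yy[0]));dt=0
    if jaw is not None:
        dt=-((jaw-cur+90)%180-90)   # + about tool z(down) = cw
        R=R*Rt.from_euler('z',dt,degrees=True)
    d=R.inv().apply(np.array([x,y,z])-s['tcp_pos'])/200
    print('tcp',s['tcp_pos'].round(1),'jawang',round(cur,1),'gap',round(s['finger_gap'],1),'t',round(s['clock'],2),'F',s['ft_force'].round(1),'tiltz',R.as_matrix()[:,2].round(3))
    print('turn share total',round(dt/45,3),'shift shares',d.round(3),'mm',(d*200).round(1))
E
python3 - <<'E'
from h import *
a=snap('scene')
for n,u,v in (('towel',520,122),('plates',32,275),('bucket',580,210),('whitebottle',458,55),('tubes rack',350,375)): print(n,onz(a,u,v,0).round())
plan(612,28,300,81.4)
E
```

```text
towel [346. 708.   0.]
plates [ 391. -480.    0.]
bucket [641. 680.  -0.]
whitebottle [ 46. 692.   0.]
tubes rack [825.  57.   0.]
tcp [229.4 661.4 213.9] jawang 70.9 gap 91.0 t 2.35 F [-0.3 -0.8 -0.1] tiltz [-0. -0. -1.]
turn share total -0.234 shift shares [-2.365 -2.845 -0.43 ] mm [-473.1 -569.   -86.1]
```

Request:
step_arm(
  deltas=[
    [0, 0, -0.1, -0.117],
    [0, 0, -0.1, -0.117],
    [0, -0.15, -0.12, 0],
    [0, -0.15, -0.11, 0],
    [0, -0.15, 0, 0],
    [0, -0.15, 0, 0],
    [0, -0.15, 0, 0],
    [0, -0.15, 0, 0],
    [-0.1, -0.12, 0, 0],
    [-0.15, -0.12, 0, 0],
    [-0.15, -0.12, 0, 0],
    [-0.15, -0.12, 0, 0],
    [-0.15, -0.12, 0, 0],
    [-0.15, -0.12, 0, 0],
    [-0.15, -0.12, 0, 0],
    [-0.15, -0.12, 0, 0],
    [-0.15, -0.12, 0, 0],
    [-0.15, -0.12, 0, 0],
    [-0.15, -0.12, 0, 0],
    [-0.15, -0.12, 0, 0],
  ],
  jaw=0.75,
)

```text
clock: 4.02
tcp_pos: [506.5, 144.5, 300.2]
eef_rot: [0.0, 0.075, 0.997, 0.0]
ft_force: [0.1, 0.7, -0.3]
finger_gap: 68.3
```

Run:
```python
from h import *
plan(612,28,300,81.4)
```

```text
tcp [506.5 144.5 300.2] jawang 81.4 gap 68.3 t 4.02 F [ 0.1  0.7 -0.3] tiltz [ 0.001  0.    -1.   ]
turn share total -0.0 shift shares [-0.609 -0.497  0.001] mm [-121.7  -99.5    0.2]
```

Request:
step_arm(
  deltas=[
    [-0.15, -0.12, 0.05, 0],
    [-0.15, -0.12, 0.05, 0],
    [-0.15, -0.12, 0.05, 0],
    [-0.16, -0.137, 0.05, 0],
    [0, 0, 0, 0],
    [0, 0, 0, 0],
  ],
)

```text
clock: 4.52
tcp_pos: [610.6, 29.6, 259.4]
eef_rot: [-0.001, 0.076, 0.997, -0.0]
ft_force: [-0.6, -0.0, 0.5]
finger_gap: 68.7
```

Run:
```python
from h import *
w=snap('wrist','w1.png')
plan(612,28,92,81.4)
for t in ['tube_block','start_top','clamp_face','fence_face','lever_pivot','dish_a1']: print(t,pin(w,t),box(w,t,2))
```

```text
tcp [610.1  30.7 259.9] jawang 81.3 gap 68.2 t 4.57 F [-0.8  0.6  0.3] tiltz [-0.001  0.    -1.   ]
turn share total -0.001 shift shares [-0.012 -0.012  0.839] mm [ -2.5  -2.3 167.9]
tube_block [] [(0.64, [291.6, 171.8, 53.5, 83.2])]
start_top [] [(0.17, [0.0, 0.0, 410.0, 326.7])]
clamp_face [(0.71, 224.2, 113.1)] [(0.87, [0.0, 71.2, 384.5, 72.6])]
fence_face [(0.82, 254.1, 275.8)] [(0.9, [0.0, 0.0, 404.4, 330.5])]
lever_pivot [(0.94, 30.5, 49.9)] [(0.78, [0.3, 0.9, 409.4, 329.8])]
dish_a1 [(0.69, 224.5, 111.5)] [(0.84, [508.1, 0.0, 64.9, 24.4]), (0.59, [501.0, 0.5, 37.5, 25.5])]
```

View pics/w1.png

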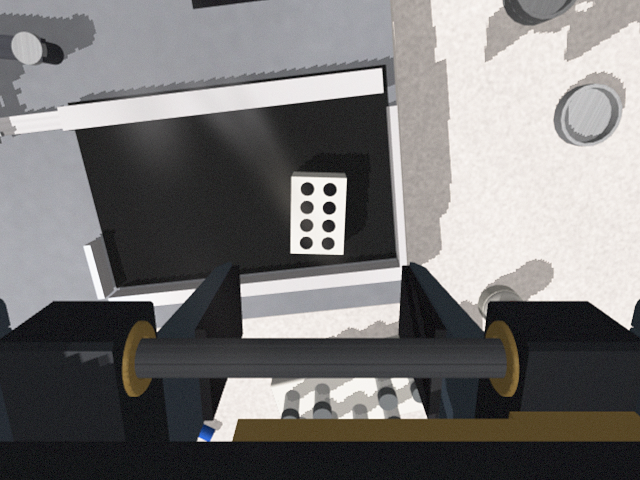

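The wrist view shows the block top between (292,177) and (344,254), with its edges almost parallel to the jaw axis frame. Single dish at (588,113), bar along the top, fence below.

Run:
```python
from h import *
w=snap('wrist')
c=[onz(w,u,v,90) for u,v in ((292,177),(347,177),(344,254),(291,254))]
for x in c: print(x.round(1))
print('mean',np.mean(c,0).round(1), [np.linalg.norm(c[i]-c[(i+1)%4]).round(1) for i in range(4)])
e=c[3]+c[2]-c[0]-c[1]; print('long ang',np.degrees(np.arctan2(e[1],e[0])));e=c[1]-c[0];print(np.degrees(np.arctan2(e[1],e[0])))
print('b1',onz(w,588,113,22).round(1))
for n,u,v,z in (('bar L top inner',383,93,79),('bar R inner',77,130,79),('fence R inner',107,289,60),('fence L inner',397,261,78)): 
    x=onz(w,u,v,z);print(n,x.round(1),w2sh(x).round(1))
```

```text
[579.   12.9  90. ]
[585.5  56.2  90. ]
[649.2  45.2  90. ]
[642.6   1.3  90. ]
mean [614.1  28.9  90. ] [np.float64(43.8), np.float64(64.6), np.float64(44.4), np.float64(64.6)]
long ang -10.077001865235214
81.43287527160946
b1 [570.8 285.   22. ]
bar L top inner [526.4  93.   79. ] [-27.8 182.9]
bar R inner [ 518.  -151.2   79. ] [-25.3 -61.4]
fence R inner [ 660.6 -177.9   60. ] [118.4 -81.6]
fence L inner [666.6  90.1  78. ] [112.3 186.3]
```

Request:
step_arm(
  deltas=[
    [-0.02, -0.004, 0.12, 0.01],
    [0, 0, 0.15, 0],
    [0, 0, 0.15, 0],
    [0, 0, 0.15, 0],
    [0, 0, 0.14, 0],
    [0, 0, 0.12, 0],
    [0, 0, 0.08, 0],
    [0, 0, 0.04, 0],
    [0, 0, 0, 0],
    [0, 0, 0, 0],
  ],
)

```text
clock: 6.05
tcp_pos: [614.3, 29.6, 70.7]
eef_rot: [0.0, 0.079, 0.997, 0.0]
ft_force: [0.4, 0.1, -0.1]
finger_gap: 68.9
```

Request:
step_arm(
  deltas=[
    [0, 0, 0, 0],
    [0, 0, 0, 0],
    [0, 0, 0, 0],
    [0, 0, 0, 0],
    [0, 0, 0, 0],
    [0, 0, 0, 0],
    [0, 0, 0, 0],
    [0, 0, 0, 0],
  ],
  jaw=0.3,
)

```text
clock: 6.72
tcp_pos: [614.5, 29.6, 71.1]
eef_rot: [0.0, 0.079, 0.997, 0.0]
ft_force: [-2.4, -1.5, 8.0]
finger_gap: 43.4
```

Request:
step_arm(
  deltas=[
    [0, 0, -0.08, 0],
    [0, 0, -0.12, 0],
    [0, 0, -0.12, 0],
    [0, 0, -0.1, 0],
    [0, 0, 0, 0],
  ],
)

```text
clock: 7.13
tcp_pos: [616.1, 29.7, 158.4]
eef_rot: [0.003, 0.079, 0.997, 0.0]
ft_force: [1.3, -0.2, -0.2]
finger_gap: 43.6
```

Run:
```python
from h import *
plan(650,185,60,81)
```

```text
tcp [616.1  29.7 158.4] jawang 81.0 gap 43.6 t 7.13 F [ 1.3 -0.2 -0.2] tiltz [ 0.005  0.    -1.   ]
turn share total -0.001 shift shares [-0.043  0.793  0.493] mm [ -8.7 158.6  98.5]
```

Request:
step_arm(
  deltas=[
    [-0.01, 0.1, 0, 0],
    [-0.01, 0.12, 0, 0],
    [-0.01, 0.15, 0, 0],
    [-0.01, 0.15, 0, 0],
    [0, 0.15, 0, 0],
    [0, 0.12, 0, 0],
    [0, 0, 0.1, 0],
    [0, 0, 0.15, 0],
    [0, 0, 0.15, 0],
    [0, 0, 0.1, 0],
    [0, 0, 0, 0],
  ],
)

```text
clock: 8.05
tcp_pos: [643.5, 183.7, 49.1]
eef_rot: [-0.003, 0.079, 0.997, -0.001]
ft_force: [-0.7, 0.2, -1.8]
finger_gap: 43.7
```

Run:
```python
from h import *
plan(650,185,12,81)
w=snap('side','d1.png')
```

```text
tcp [643.5 183.7  49.1] jawang 81.0 gap 43.7 t 8.05 F [-0.7  0.2 -1.8] tiltz [-0.007 -0.002 -1.   ]
turn share total -0.001 shift shares [-0.032  0.012  0.185] mm [-6.5  2.4 37.1]
```

View pics/d1.png

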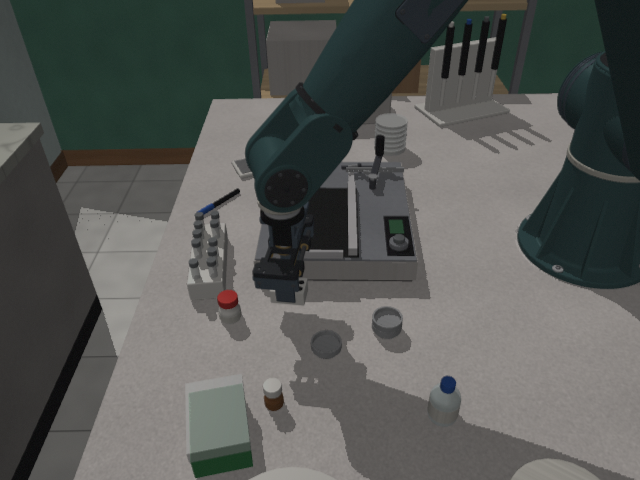

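The block hangs level in the jaws over free bench at (290,290). I'll lower it.

Request:
step_arm(
  deltas=[
    [0, 0, 0.08, 0],
    [0, 0, 0.06, 0],
    [0, 0, 0.03, 0],
    [0, 0, 0.014, 0],
    [0, 0, 0, 0],
    [0, 0, 0, 0],
  ],
)

```text
clock: 8.6
tcp_pos: [647.1, 184.4, 17.8]
eef_rot: [0.0, 0.079, 0.997, 0.0]
ft_force: [0.2, -0.3, 0.0]
finger_gap: 44.1
```

Request:
step_arm(
  deltas=[
    [0, 0, 0, 0],
    [0, 0, 0, 0],
    [0, 0, 0, 0],
    [0, 0, 0, 0],
    [0, 0, 0, 0],
  ],
  jaw=0.75,
)

```text
clock: 9.02
tcp_pos: [646.9, 184.4, 17.7]
eef_rot: [0.0, 0.079, 0.997, 0.0]
ft_force: [-1.0, 0.8, -0.9]
finger_gap: 68.2
```

Request:
step_arm(
  deltas=[
    [0, 0, -0.08, 0],
    [0, 0, -0.15, 0],
    [0, 0, -0.15, 0],
    [0, 0, -0.15, 0],
    [0, 0, -0.15, 0],
    [0, 0, -0.15, 0],
    [0.15, 0, -0.1, 0],
    [0.15, 0, 0, 0],
    [0, 0, 0, 0],
  ],
)

```text
clock: 9.77
tcp_pos: [584.2, 194.3, 205.7]
eef_rot: [0.0, 0.079, 0.997, 0.0]
ft_force: [0.5, 0.1, -1.4]
finger_gap: 68.6
```

Run:
```python
from h import *
w=snap('wrist','w2.png');
plan(461,241,130,87)
for t in ['tube_block','dish_b1']: print(t,pin(w,t),box(w,t,4))
```

```text
tcp [585.9 194.2 205.4] jawang 81.0 gap 68.0 t 9.82 F [ 1.1 -0.2 -0.4] tiltz [ 0.001  0.    -1.   ]
turn share total -0.133 shift shares [0.636 0.201 0.376] mm [127.2  40.2  75.3]
tube_block [] [(0.61, [296.9, 238.2, 50.0, 80.5])]
dish_b1 [(0.9, 420.8, 176.2)] [(0.89, [394.1, 145.0, 67.4, 71.8])]
```

View pics/w2.png

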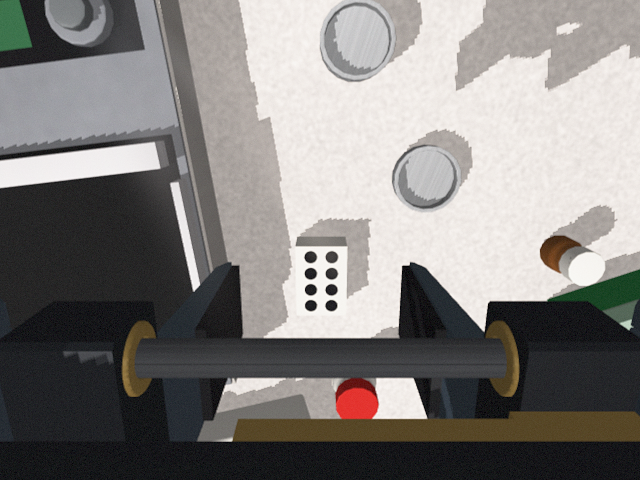

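The block stands upright on the bench at (321,278). The stack rim is at (358,40) and the single dish rim at (426,177).

Run:
```python
from h import *
w=snap('wrist');a=snap('scene');b=snap('side')
print(onz(w,358,40,36).round(1),onz(w,426,177,22).round(1))
print([pin(q,'dish_b1') for q in (a,b)])
print(tri([(w,426,177),(b,326.2,342)]),tri([(w,358,40),(b,387.5,317.5)]))
plan(571.5,285,60,87)
```

```text
[466.1 240.7  36. ] [575.8 283.6  22. ]
[[(0.69, 404.6, 238.5)], [(0.68, 329.1, 349.7)]]
(array([575.42549437, 284.6357197 ,  18.1022268 ]), [1.1080754025948159, 1.1080754025945188]) (array([463.18484975, 241.18849182,  32.60625657]), [2.4259528732947553, 2.425952873294799])
tcp [587.8 193.7 203.2] jawang 80.9 gap 68.4 t 10.27 F [0.3 0.4 0.3] tiltz [-0. -0. -1.]
turn share total -0.135 shift shares [0.105 0.452 0.716] mm [ 21.   90.3 143.2]
```

Request:
step_arm(
  deltas=[
    [0, 0, 0, -0.135],
    [0.02, 0.1, 0, 0],
    [0.02, 0.12, 0.1, 0],
    [0.02, 0.12, 0.12, 0],
    [0.02, 0.11, 0.12, 0],
    [0, 0, 0.12, 0],
    [0, 0, 0, 0],
  ],
  jaw=0.88,
)

```text
clock: 10.85
tcp_pos: [573.7, 284.4, 107.0]
eef_rot: [-0.003, 0.025, 1.0, -0.001]
ft_force: [-1.4, -0.7, -1.1]
finger_gap: 80.4
```

Run:
```python
from h import *
plan(574,284.5,10,87)
w=snap('wrist','w3.png');
print(pin(w,'dish_b1'))
```

```text
tcp [573.7 284.4 107. ] jawang 87.1 gap 80.4 t 10.85 F [-1.4 -0.7 -1.1] tiltz [-0.006 -0.003 -1.   ]
turn share total 0.003 shift shares [-0.004  0.002  0.485] mm [-0.9  0.4 97. ]
[(0.55, 323.7, 234.1)]
```

View pics/w3.png

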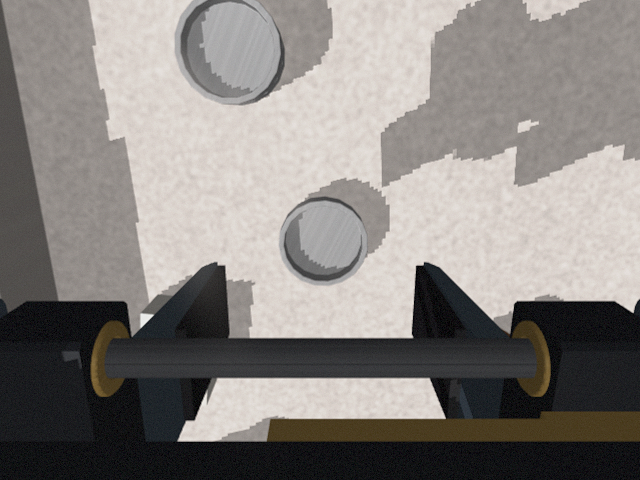

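Run:
```python
from h import *
w=snap('wrist');print(onz(w,323,240,22),onz(w,230,50,36)); plan(574,284.5,10,87)
```

```text
[575.68992    285.69934397  22.        ] [463.84021176 241.75510386  36.        ]
tcp [576.8 284.3 112.4] jawang 87.0 gap 79.9 t 11.0 F [-0.2  0.2 -0. ] tiltz [ 0.  0. -1.]
turn share total 0.0 shift shares [0.014 0.    0.512] mm [  2.8   0.  102.4]
```

Request:
step_arm(
  deltas=[
    [0.005, 0.006, 0.1, 0],
    [0, 0, 0.14, 0],
    [0, 0, 0.12, 0],
    [0, 0, 0.09, 0],
    [0, 0, 0.06, 0],
    [0, 0, 0, 0],
    [0, 0, 0, 0],
    [0, 0, 0, 0],
  ],
)

```text
clock: 11.67
tcp_pos: [576.4, 286.0, 11.2]
eef_rot: [0.001, 0.026, 1.0, 0.0]
ft_force: [-1.0, -0.5, -0.1]
finger_gap: 80.2
```

Request:
step_arm(
  deltas=[
    [0, 0, 0, 0],
    [0, 0, 0, 0],
    [0, 0, 0, 0],
    [0, 0, 0, 0],
    [0, 0, 0, 0],
    [0, 0, 0, 0],
    [0, 0, 0, 0],
  ],
  jaw=0.45,
)

```text
clock: 12.25
tcp_pos: [575.5, 285.9, 10.0]
eef_rot: [0.0, 0.026, 1.0, 0.0]
ft_force: [-1.6, -1.4, 6.7]
finger_gap: 55.9
```

Request:
step_arm(
  deltas=[
    [0, 0, -0.08, 0],
    [0, 0, -0.12, 0],
    [0, 0, -0.15, 0],
    [0, 0, -0.15, 0],
    [0, 0, -0.15, 0],
    [0, 0, -0.1, 0],
    [0, 0, 0, 0],
    [0, 0, 0, 0],
  ],
)

```text
clock: 12.92
tcp_pos: [575.6, 286.0, 160.3]
eef_rot: [0.001, 0.026, 1.0, 0.0]
ft_force: [-0.7, 0.1, -2.0]
finger_gap: 55.2
```

Run:
```python
from h import *
for y in (-30,50,130):print(y,sh2w(75,y))
plan(*sh2w(75,-30),120,87.4)
```

```text
-30 [ 619.57453089 -124.34349118]
50 [623.17331602 -44.42447751]
130 [626.77210114  35.49453616]
tcp [575.6 286.  160.3] jawang 87.0 gap 55.2 t 12.92 F [-0.7  0.1 -2. ] tiltz [ 0.002  0.001 -1.   ]
turn share total -0.008 shift shares [-0.312 -2.04   0.201] mm [ -62.4 -407.9   40.1]
```

Run:
```python
from h import *
for y in (-30,52,134):print(y,sh2w(45,y))
plan(*sh2w(45,-30),150,87.4)
```

```text
-30 [ 589.60490077 -122.99394676]
52 [593.29365552 -41.07695775]
134 [596.98241027  40.84003126]
tcp [575.6 286.  160.3] jawang 87.0 gap 55.2 t 12.92 F [-0.7  0.1 -2. ] tiltz [ 0.002  0.001 -1.   ]
turn share total -0.008 shift shares [-0.162 -2.04   0.05 ] mm [ -32.5 -407.9   10.1]
```

Request:
step_arm(
  deltas=[
    [0, -0.1, 0, -0.008],
    [-0.01, -0.14, 0, 0],
    [-0.01, -0.14, 0, 0],
    [-0.01, -0.14, 0, 0],
    [-0.01, -0.14, 0, 0],
    [-0.01, -0.14, 0, 0],
    [-0.01, -0.14, 0, 0],
    [-0.01, -0.14, 0, 0],
    [-0.01, -0.14, 0, 0],
    [-0.01, -0.14, 0, 0],
    [-0.01, -0.14, 0, 0],
    [-0.01, -0.14, 0, 0],
    [-0.01, -0.14, 0, 0],
    [-0.02, -0.14, 0, 0],
    [-0.02, -0.12, 0, 0],
    [0, 0, 0, 0],
    [0, 0, 0, 0],
    [0, 0, 0, 0],
  ],
)

```text
clock: 14.42
tcp_pos: [587.7, -122.7, 158.2]
eef_rot: [-0.001, 0.023, 1.0, 0.0]
ft_force: [-0.7, -0.1, -0.2]
finger_gap: 55.6
```

Run:
```python
from h import *
plan(589.6,-123,71,87.4)
w=snap('wrist','w4.png');
```

```text
tcp [ 587.7 -122.7  158.2] jawang 87.4 gap 55.6 t 14.42 F [-0.7 -0.1 -0.2] tiltz [-0.002  0.001 -1.   ]
turn share total -0.001 shift shares [-0.01  -0.001  0.436] mm [-2.1 -0.2 87.2]
```

View pics/w4.png

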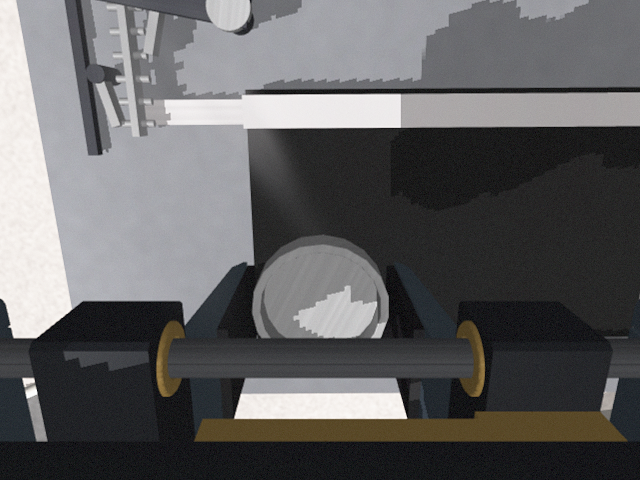

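Request:
step_arm(
  deltas=[
    [-0.01, 0, 0.1, 0],
    [0, 0, 0.12, 0],
    [0, 0, 0.1, 0],
    [0, 0, 0.06, 0],
    [0, 0, 0.03, 0],
    [0, 0, 0.016, 0],
    [0, 0, 0, 0],
    [0, 0, 0, 0],
    [0, 0, 0, 0],
  ],
)

```text
clock: 15.22
tcp_pos: [591.2, -123.4, 75.3]
eef_rot: [0.001, 0.023, 1.0, -0.0]
ft_force: [0.3, 0.3, -1.4]
finger_gap: 55.3
```

Run:
```python
from h import *
plan(589.6,-123,71,87.4)
```

```text
tcp [ 591.2 -123.4   75.3] jawang 87.4 gap 55.3 t 15.22 F [ 0.3  0.3 -1.4] tiltz [ 0.001 -0.    -1.   ]
turn share total -0.0 shift shares [0.008 0.002 0.022] mm [1.6 0.3 4.3]
```

Request:
step_arm(
  deltas=[
    [0, 0, 0.018, 0],
    [0, 0, 0, 0],
    [0, 0, 0, 0],
    [0, 0, 0, 0],
  ],
)

```text
clock: 15.55
tcp_pos: [590.6, -123.4, 70.8]
eef_rot: [0.0, 0.023, 1.0, -0.0]
ft_force: [0.7, 1.0, -0.3]
finger_gap: 55.6
```

Request:
step_arm(
  deltas=[
    [0, 0, 0, 0],
    [0, 0, 0, 0],
    [0, 0, 0, 0],
    [0, 0, 0, 0],
    [0, 0, 0, 0],
  ],
  jaw=0.72,
)

```text
clock: 15.97
tcp_pos: [590.6, -123.3, 70.8]
eef_rot: [0.0, 0.023, 1.0, -0.0]
ft_force: [0.2, -0.6, 0.5]
finger_gap: 65.7
```

Request:
step_arm(
  deltas=[
    [0, 0, -0.06, 0],
    [0, 0, -0.12, 0],
    [0, 0, -0.15, 0],
    [0, 0, -0.15, 0],
    [0, 0.14, 0, 0],
    [0, 0.14, 0, 0],
    [0, 0.14, 0, 0],
    [0.02, 0.14, 0, 0],
    [0.02, 0.14, 0, 0],
    [0.05, 0.14, 0, 0],
    [0.05, 0.14, 0, 0],
    [0.06, 0.14, 0, 0],
    [0.06, 0.14, 0, 0],
    [0.06, 0.14, 0, 0],
    [0.06, 0.14, 0, 0],
    [0.06, 0.14, 0, 0],
    [0.06, 0.1, 0, 0],
    [0.06, 0, 0, 0],
    [0, 0, 0, 0],
    [0, 0, 0, 0],
  ],
)

```text
clock: 17.63
tcp_pos: [494.7, 237.2, 167.3]
eef_rot: [0.0, 0.022, 1.0, 0.0]
ft_force: [-0.2, -0.0, -0.3]
finger_gap: 65.8
```

Run:
```python
from h import *
w=snap('wrist','w5.png');a=snap('scene','s5.png')
plan(464,241.5,120,87.4)
print(pin(w,'dish_a2'),box(w,'dish_a2'),pin(a,'dish_a2'))
```

```text
tcp [495.5 236.8 167.2] jawang 87.4 gap 65.7 t 17.73 F [ 0.1 -0.  -0.8] tiltz [ 0.001  0.    -1.   ]
turn share total -0.001 shift shares [0.158 0.016 0.236] mm [31.7  3.3 47.2]
[(0.86, 325.9, 172.2)] [(0.64, [283.0, 135.6, 78.8, 82.7]), (0.49, [328.0, 137.8, 6.4, -2.3])] [(0.6, 366.7, 201.0), (0.49, 366.1, 203.6)]
```

View pics/w5.png

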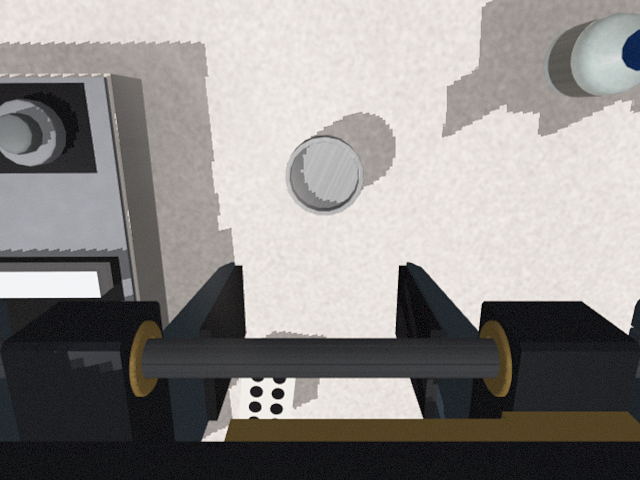

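View pics/s5.png

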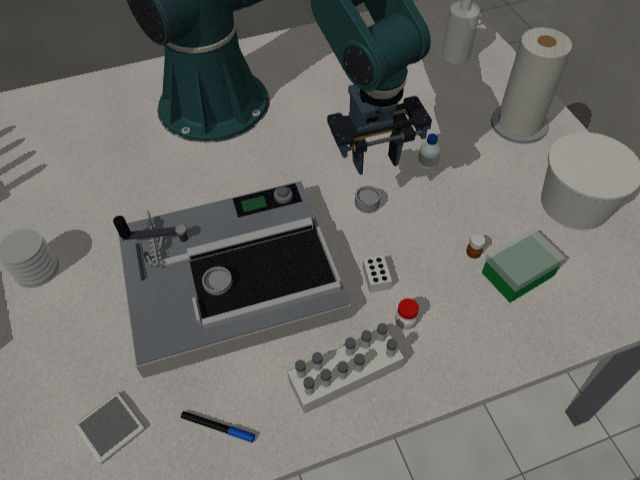

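Run:
```python
from h import *
w=snap('wrist');x=onz(w,324,174,36);print(x)
plan(x[0],x[1],26,87.4)
```

```text
[459.54340939 240.89934679  36.        ]
tcp [495.3 236.9 166.8] jawang 87.3 gap 65.7 t 17.93 F [-0.1  0.4 -0.7] tiltz [ 0.  0. -1.]
turn share total -0.001 shift shares [0.18  0.012 0.704] mm [ 35.9   2.4 140.8]
```

Request:
step_arm(
  deltas=[
    [0.08, 0.012, 0.1, 0],
    [0.09, 0, 0.12, 0],
    [0, 0, 0.12, 0],
    [0, 0, 0.08, 0],
    [0, 0, 0, 0],
    [0, 0, 0, 0],
    [0, 0, 0, 0],
  ],
  jaw=0.88,
)

```text
clock: 18.52
tcp_pos: [461.8, 241.4, 83.6]
eef_rot: [0.0, 0.023, 1.0, 0.0]
ft_force: [-0.2, 0.5, -0.2]
finger_gap: 80.0
```

Run:
```python
from h import *
w=snap('wrist','w6.png')
plan(461.5,241,26,87.4)
```

```text
tcp [462.  241.5  83.9] jawang 87.4 gap 80.3 t 18.57 F [-1.  -0.1 -0.4] tiltz [ 0.001  0.001 -1.   ]
turn share total -0.001 shift shares [ 0.003 -0.003  0.289] mm [ 0.5 -0.6 57.9]
```

View pics/w6.png

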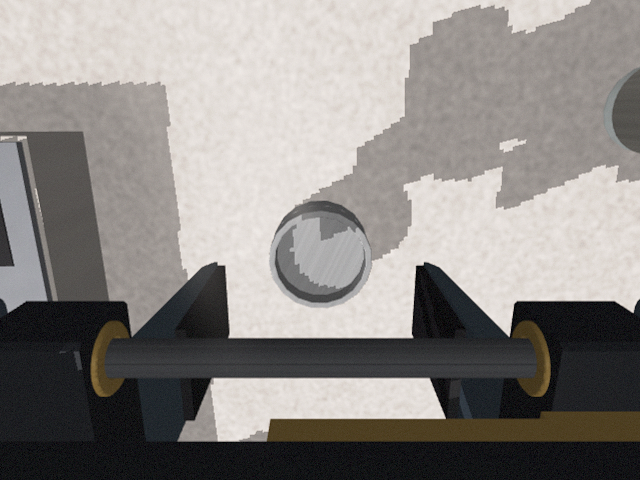

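The stack rim is centred between the fingers at (321,257).

Request:
step_arm(
  deltas=[
    [0, 0, 0.08, 0],
    [0, 0, 0.1, 0],
    [0, 0, 0.07, 0],
    [0, 0, 0.035, 0],
    [0, 0, 0, 0],
    [0, 0, 0, 0],
    [0, 0, 0, 0],
  ],
)

```text
clock: 19.15
tcp_pos: [461.7, 241.7, 26.8]
eef_rot: [0.001, 0.023, 1.0, 0.0]
ft_force: [0.5, 0.0, -0.1]
finger_gap: 80.3
```

Run:
```python
from h import *
plan(461.5,241,26,87.4)
```

```text
tcp [461.7 241.7  26.8] jawang 87.4 gap 80.3 t 19.15 F [ 0.5  0.  -0.1] tiltz [ 0.001  0.001 -1.   ]
turn share total -0.0 shift shares [ 0.001 -0.003  0.004] mm [ 0.2 -0.7  0.8]
```

Request:
step_arm(
  deltas=[
    [0, 0, 0, 0],
    [0, 0, 0, 0],
    [0, 0, 0, 0],
    [0, 0, 0, 0],
    [0, 0, 0, 0],
    [0, 0, 0, 0],
    [0, 0, -0.03, 0],
    [0, 0, -0.04, 0],
    [0, 0, -0.035, 0],
    [0, 0, 0, 0],
    [0, 0, 0, 0],
  ],
  jaw=0.45,
)

```text
clock: 20.07
tcp_pos: [461.4, 241.5, 47.4]
eef_rot: [0.001, 0.023, 1.0, 0.0]
ft_force: [0.4, -0.2, -0.8]
finger_gap: 55.6
```

Run:
```python
from h import *
b=snap('side');plan(461.5,241,26,87.4)
cv2.imwrite('pics/d6.png',cv2.resize(cv2.cvtColor(b['image'][260:380,320:460],cv2.COLOR_RGB2BGR),None,fx=5,fy=5,interpolation=cv2.INTER_CUBIC))
```

```text
tcp [461.1 241.4  47. ] jawang 87.4 gap 55.0 t 20.12 F [ 0.7  0.  -1.3] tiltz [ 0.001  0.    -1.   ]
turn share total -0.0 shift shares [-0.002 -0.002  0.105] mm [-0.4 -0.4 21. ]
```

View pics/d6.png

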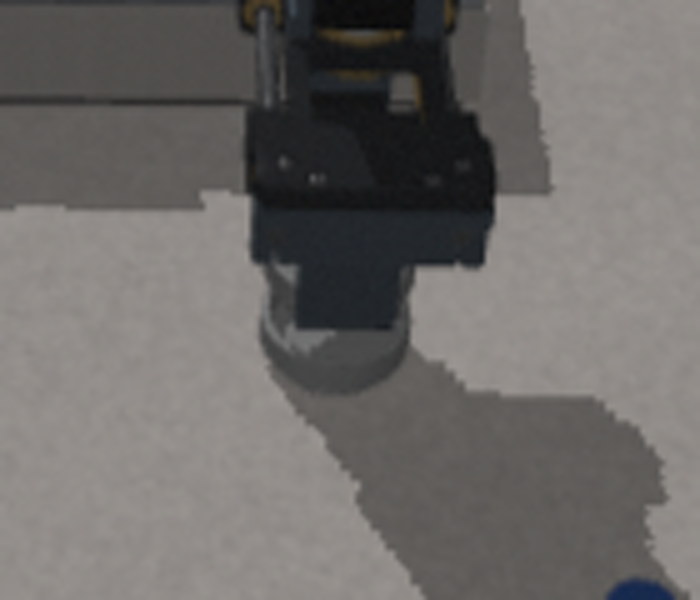

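The lower dish stayed on the bench: its bright inside shows below the fingers at (320,345). I'm continuing.

Request:
step_arm(
  deltas=[
    [0, 0, -0.08, 0],
    [0, 0, -0.12, 0],
    [0, 0, -0.15, 0],
    [0, 0, -0.15, 0],
    [0, 0, -0.05, 0],
    [-0.06, -0.1, 0, 0],
    [-0.1, -0.14, 0, 0],
    [-0.1, -0.14, 0, 0],
    [-0.1, -0.14, 0, 0],
    [-0.1, -0.14, 0, 0],
    [-0.1, -0.14, 0, 0],
    [-0.06, -0.12, 0, 0],
    [0, -0.05, 0, 0],
    [0, 0, 0, 0],
    [0, 0, 0, 0],
    [0, 0, 0, 0],
  ],
)

```text
clock: 21.45
tcp_pos: [575.3, 42.7, 156.3]
eef_rot: [-0.0, 0.023, 1.0, 0.0]
ft_force: [-0.5, 0.5, -0.8]
finger_gap: 55.4
```

Run:
```python
from h import *
plan(597,41,73,87.4)
w=snap('wrist','w7.png');b=snap('side','d7.png')
```

```text
tcp [575.3  42.7 156.3] jawang 87.4 gap 55.4 t 21.45 F [-0.5  0.5 -0.8] tiltz [-0.001  0.    -1.   ]
turn share total 0.0 shift shares [-0.109 -0.004  0.417] mm [-21.8  -0.8  83.3]
```

View pics/w7.png

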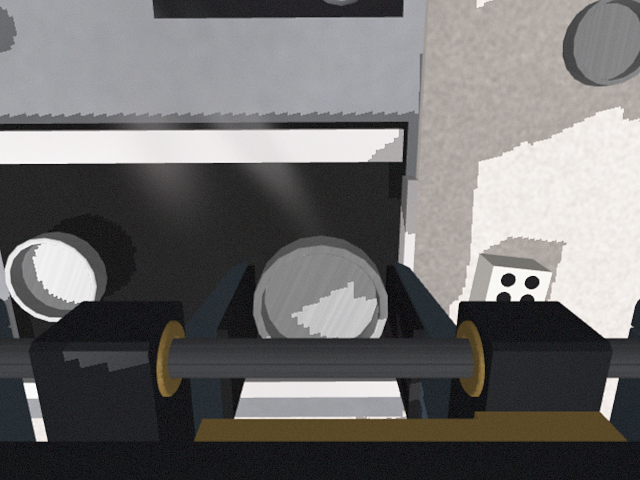

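View pics/d7.png

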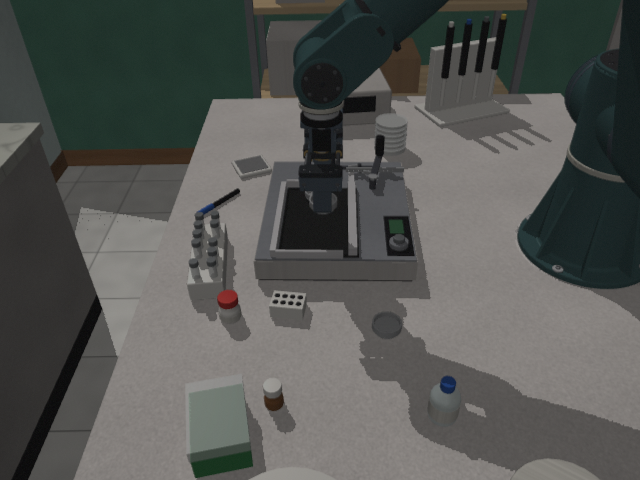

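Request:
step_arm(
  deltas=[
    [-0.1, -0.01, 0, 0],
    [0, 0, 0.1, 0],
    [0, 0, 0.12, 0],
    [0, 0, 0.1, 0],
    [0, 0, 0.06, 0],
    [0, 0, 0.03, 0],
    [0, 0, 0.01, 0],
    [0, 0, 0, 0],
    [0, 0, 0, 0],
    [0, 0, 0, 0],
  ],
)

```text
clock: 22.38
tcp_pos: [596.6, 39.1, 73.8]
eef_rot: [0.001, 0.023, 1.0, 0.0]
ft_force: [0.6, 0.2, -1.3]
finger_gap: 55.2
```

Run:
```python
from h import *
plan(597,40,72.5,87.4)
```

```text
tcp [596.6  39.1  73.8] jawang 87.4 gap 55.2 t 22.38 F [ 0.6  0.2 -1.3] tiltz [ 0.002  0.    -1.   ]
turn share total -0.0 shift shares [-0.002  0.005  0.006] mm [-0.3  0.9  1.3]
```

Request:
step_arm(
  deltas=[
    [0, 0, 0.006, 0],
    [0, 0, 0, 0],
    [0, 0, 0, 0],
  ],
)

```text
clock: 22.63
tcp_pos: [596.3, 39.0, 72.0]
eef_rot: [0.0, 0.023, 1.0, 0.0]
ft_force: [-0.3, -0.5, 3.4]
finger_gap: 55.1
```

Request:
step_arm(
  deltas=[
    [0, 0, 0, 0],
    [0, 0, 0, 0],
    [0, 0, 0, 0],
    [0, 0, 0, 0],
    [0, 0, 0, 0],
  ],
  jaw=0.72,
)

```text
clock: 23.05
tcp_pos: [595.9, 39.0, 71.5]
eef_rot: [-0.0, 0.023, 1.0, -0.0]
ft_force: [-0.6, -0.4, -0.2]
finger_gap: 65.8
```

Request:
step_arm(
  deltas=[
    [0, 0, -0.06, 0],
    [0, 0, -0.12, 0],
    [0, 0, -0.15, 0],
    [0, 0, -0.15, 0],
    [0.06, 0.14, 0, 0],
    [0.1, 0.14, 0, 0],
    [0.1, 0.14, 0, 0],
    [0.1, 0.14, 0, 0],
    [0.1, 0.14, 0, 0],
    [0.1, 0.14, 0, 0],
    [0, 0.1, 0, 0],
    [0, 0, 0, 0],
    [0, 0, 0, 0],
    [0, 0, 0, 0],
  ],
)

```text
clock: 24.22
tcp_pos: [492.8, 231.6, 168.0]
eef_rot: [0.0, 0.023, 1.0, -0.0]
ft_force: [-0.1, -1.0, -0.1]
finger_gap: 65.8
```

Run:
```python
from h import *
w=snap('wrist','w8.png');a=snap('scene','s8.png')
plan(461.5,241,60,87.4)
print(pin(w,'dish_a1'),box(w,'dish_a1'))
```

```text
tcp [492.8 231.1 167.7] jawang 87.3 gap 65.9 t 24.32 F [ 1.3 -0.1 -0.1] tiltz [ 0. -0. -1.]
turn share total -0.001 shift shares [0.159 0.042 0.538] mm [ 31.8   8.5 107.7]
[(0.7, 329.3, 175.0)] [(0.67, [3.5, 115.6, 49.1, 43.7]), (0.59, [294.6, 139.7, 80.3, 72.5])]
```

View pics/w8.png

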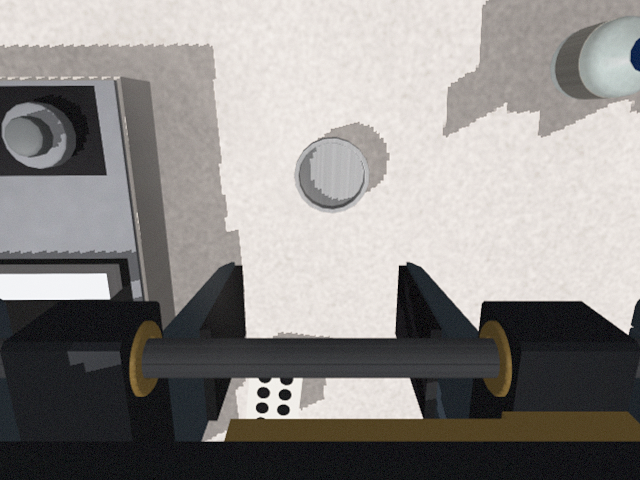

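View pics/s8.png

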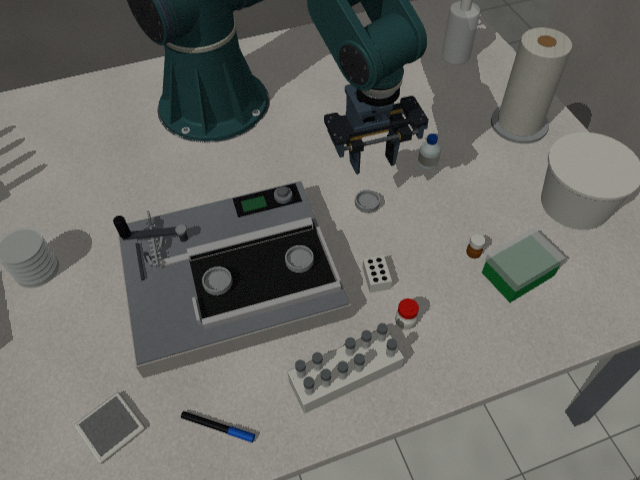

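Two dishes are now flat on the deck, at (217,280) and (299,259). The last one is at (332,175) in the wrist view.

Run:
```python
from h import *
w=snap('wrist');x=onz(w,332,174,22);print(x)
plan(x[0],x[1],60,87.4)
```

```text
[459.25396506 241.13891486  22.        ]
tcp [492.8 231.2 167.5] jawang 87.3 gap 65.7 t 24.47 F [ 0.9 -0.4  0.1] tiltz [-0. -0. -1.]
turn share total -0.002 shift shares [0.17  0.042 0.538] mm [ 34.    8.4 107.5]
```

Request:
step_arm(
  deltas=[
    [0.08, 0.042, 0.1, 0],
    [0.08, 0, 0.15, 0],
    [0, 0, 0.15, 0],
    [0, 0, 0.15, 0],
    [0, 0, 0.12, 0],
    [0, 0, 0.08, 0],
    [0, 0, 0.034, 0],
    [0, 0, 0, 0],
    [0, 0, 0, 0],
    [0, 0, 0, 0],
  ],
  jaw=0.88,
)

```text
clock: 25.3
tcp_pos: [461.8, 242.0, 11.8]
eef_rot: [0.001, 0.023, 1.0, 0.0]
ft_force: [-0.1, 0.0, -0.7]
finger_gap: 80.0
```

Request:
step_arm(
  deltas=[
    [0, 0, 0, 0],
    [0, 0, 0, 0],
    [0, 0, 0, 0],
    [0, 0, 0, 0],
    [0, 0, 0, 0],
    [0, 0, 0, 0],
    [0, 0, 0, 0],
  ],
  jaw=0.45,
)

```text
clock: 25.88
tcp_pos: [461.2, 241.9, 11.1]
eef_rot: [0.0, 0.023, 1.0, 0.0]
ft_force: [-1.2, -0.8, 7.0]
finger_gap: 55.7
```

Request:
step_arm(
  deltas=[
    [0, 0, -0.08, 0],
    [0, 0, -0.12, 0],
    [0, 0, -0.15, 0],
    [0, 0, -0.15, 0],
    [0, 0, -0.15, 0],
    [0, 0, -0.15, 0],
    [-0.06, -0.1, 0, 0],
    [-0.1, -0.14, 0, 0],
    [-0.1, -0.14, 0, 0],
    [-0.1, -0.14, 0, 0],
    [-0.1, -0.14, 0, 0],
    [-0.1, -0.14, 0, 0],
    [-0.06, -0.14, 0, 0],
    [0, -0.14, 0, 0],
    [0, -0.14, 0, 0],
    [0, -0.14, 0, 0],
    [0, 0, 0, 0],
    [0, 0, 0, 0],
    [0, 0, 0, 0],
  ],
)

```text
clock: 27.47
tcp_pos: [572.4, -35.4, 170.6]
eef_rot: [-0.0, 0.023, 1.0, 0.0]
ft_force: [0.4, 0.0, -0.9]
finger_gap: 55.4
```

Run:
```python
from h import *
w=snap('wrist','w9.png')
plan(593.3,-42,71,87.4)
```

```text
tcp [572.4 -35.  170.6] jawang 87.4 gap 55.6 t 27.52 F [-0.   0.9 -0.2] tiltz [-0.  0. -1.]
turn share total 0.0 shift shares [-0.106 -0.03   0.498] mm [-21.2  -6.   99.6]
```

View pics/w9.png

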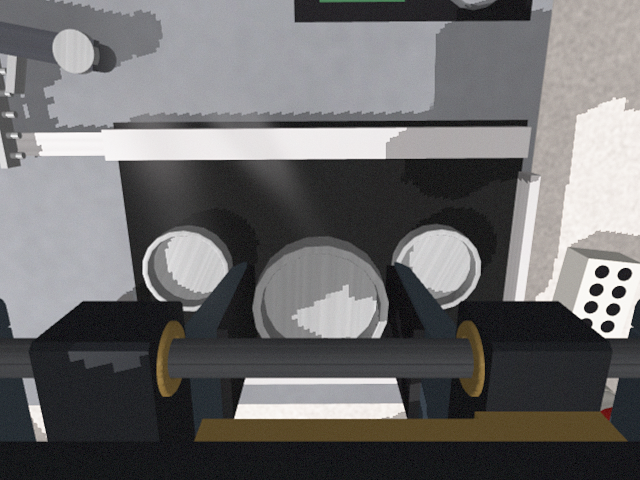

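Run:
```python
from h import *
w=snap('wrist')
for u,v in ((188,268),(437,267)):
    x=onz(w,u,v,82);print(x,w2sh(x))
plan(595,-41,72,87.4)
```

```text
[ 586.97256529 -120.95960753   82.        ] [ 42.27881494 -28.08613531]
[593.4832877   38.96251587  82.        ] [ 41.58887938 131.96697789]
tcp [572.5 -34.8 170.7] jawang 87.4 gap 55.3 t 27.57 F [ 0.7 -0.  -0.5] tiltz [-0.  0. -1.]
turn share total 0.001 shift shares [-0.114 -0.026  0.493] mm [-22.8  -5.1  98.7]
```

Request:
step_arm(
  deltas=[
    [-0.1, -0.025, 0, 0],
    [-0.1, 0, 0.05, 0],
    [0, 0, 0.12, 0],
    [0, 0, 0.12, 0],
    [0, 0, 0.1, 0],
    [0, 0, 0.06, 0],
    [0, 0, 0.03, 0],
    [0, 0, 0.01, 0],
    [0, 0, 0, 0],
    [0, 0, 0, 0],
    [0, 0, 0, 0],
  ],
)

```text
clock: 28.48
tcp_pos: [613.0, -42.5, 73.9]
eef_rot: [0.001, 0.023, 1.0, -0.0]
ft_force: [0.5, 0.4, -1.5]
finger_gap: 55.3
```

Run:
```python
from h import *
plan(612,-41.5,71.5,87.4)
```

```text
tcp [613.  -42.5  73.9] jawang 87.4 gap 55.3 t 28.48 F [ 0.5  0.4 -1.5] tiltz [ 0.002 -0.    -1.   ]
turn share total -0.0 shift shares [0.005 0.005 0.012] mm [1.  0.9 2.4]
```

Request:
step_arm(
  deltas=[
    [0, 0, 0.013, 0],
    [0, 0, 0, 0],
    [0, 0, 0, 0],
  ],
)

```text
clock: 28.73
tcp_pos: [613.1, -42.5, 71.1]
eef_rot: [0.001, 0.023, 1.0, -0.0]
ft_force: [-0.3, 1.1, 5.5]
finger_gap: 55.3
```

Request:
step_arm(
  deltas=[
    [0, 0, 0, 0],
    [0, 0, 0, 0],
    [0, 0, 0, 0],
    [0, 0, 0, 0],
    [0, 0, 0, 0],
  ],
  jaw=0.72,
)

```text
clock: 29.15
tcp_pos: [612.2, -42.5, 70.1]
eef_rot: [-0.0, 0.023, 1.0, -0.0]
ft_force: [0.3, -1.1, 0.4]
finger_gap: 65.8
```

Request:
step_arm(
  deltas=[
    [0, 0, -0.06, 0],
    [0, 0, -0.12, 0],
    [0, 0, -0.15, 0],
    [0, 0, -0.15, 0],
    [0, 0, -0.15, 0],
    [0.1, 0, -0.1, 0],
    [0.14, 0, 0, 0],
    [0.14, 0, 0, 0],
    [0.14, 0, 0, 0],
    [0.14, 0, 0, 0],
    [0.14, 0, 0, 0],
    [0, 0, 0, 0],
    [0, 0, 0, 0],
    [0, 0, 0, 0],
  ],
)

```text
clock: 30.32
tcp_pos: [453.2, -35.2, 217.0]
eef_rot: [0.001, 0.023, 1.0, -0.0]
ft_force: [0.9, 0.2, 0.0]
finger_gap: 65.9
```

Run:
```python
from h import *
w=snap('wrist','w10.png');a=snap('scene','s10.png');b=snap('side','d10.png')
plan(390,-266,190,87.4)
for q in (w,a,b): print(pin(q,'lever_knob'),pin(q,'lever_pivot'),pin(q,'dish_a1',6))
```

```text
tcp [453.3 -35.2 216.4] jawang 87.4 gap 65.4 t 30.47 F [ 0.6 -0.1  0.3] tiltz [ 0. -0. -1.]
turn share total -0.0 shift shares [ 0.264 -1.167  0.132] mm [  52.7 -233.4   26.4]
[] [(0.9, 145.0, 238.4)] [(0.9, 411.6, 370.1), (0.58, 321.8, 391.8)]
[(0.78, 121.5, 219.5)] [(0.57, 183.7, 232.9)] [(0.92, 298.6, 263.7), (0.58, 263.5, 282.9)]
[(0.56, 303.7, 218.5)] [(0.65, 372.3, 178.9), (0.51, 314.3, 237.4)] [(0.74, 305.0, 218.5), (0.67, 314.1, 239.0), (0.38, 443.7, 414.7)]
```

View pics/d10.png

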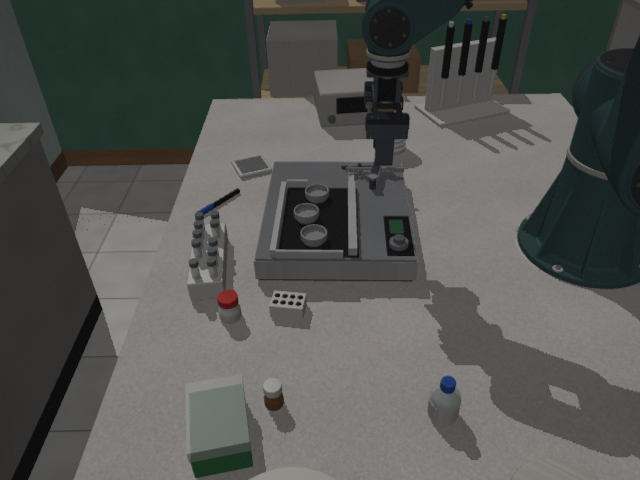

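View pics/s10.png

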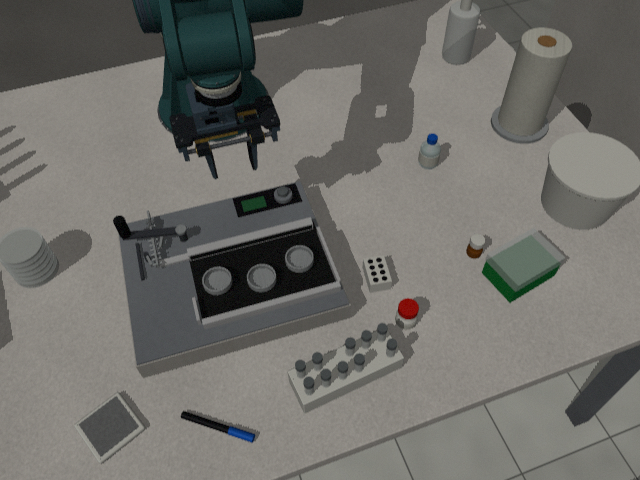

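All three dishes are flat in a row and the block is on the bench. On to the lever, with closed fingers.

Request:
step_arm(
  deltas=[
    [0.02, -0.1, 0, 0],
    [0.05, -0.12, 0, 0],
    [0.05, -0.12, 0, 0],
    [0.05, -0.12, 0, 0],
    [0.05, -0.12, 0, 0],
    [0.04, -0.12, 0, 0],
    [0, -0.12, 0, 0],
    [0, -0.12, 0, 0],
    [0, -0.12, 0, 0],
    [0, -0.107, 0, 0],
    [0, 0, 0, 0],
    [0, 0, 0, 0],
    [0, 0, 0, 0],
  ],
  jaw=0.0,
)

```text
clock: 32.0
tcp_pos: [389.6, -265.5, 215.9]
eef_rot: [-0.0, 0.023, 1.0, 0.0]
ft_force: [0.2, 0.9, -0.7]
finger_gap: 0.4
```

Run:
```python
from h import *
w=snap('wrist','w11.png');a=snap('scene');b=snap('side')
plan(394,-266,108,87.4)
cv2.imwrite('pics/z11.png',np.hstack([cv2.resize(cv2.cvtColor(i[y:y+120,x:x+120],cv2.COLOR_RGB2BGR),None,fx=3.3,fy=3.3) for i,x,y in ((a['image'],70,150),(b['image'],320,90))]))
```

```text
tcp [ 389.9 -265.2  216.1] jawang 87.4 gap 0.7 t 32.15 F [ 0.4 -0.  -0.1] tiltz [-0.  0. -1.]
turn share total 0.001 shift shares [-0.021 -0.003  0.541] mm [ -4.2  -0.6 108.1]
```

View pics/w11.png

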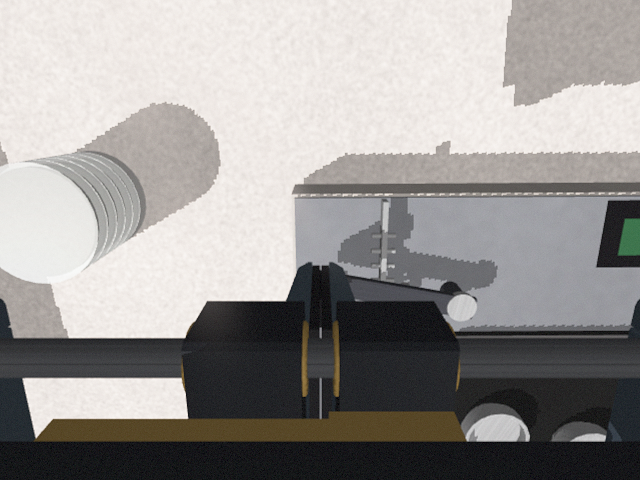

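View pics/z11.png

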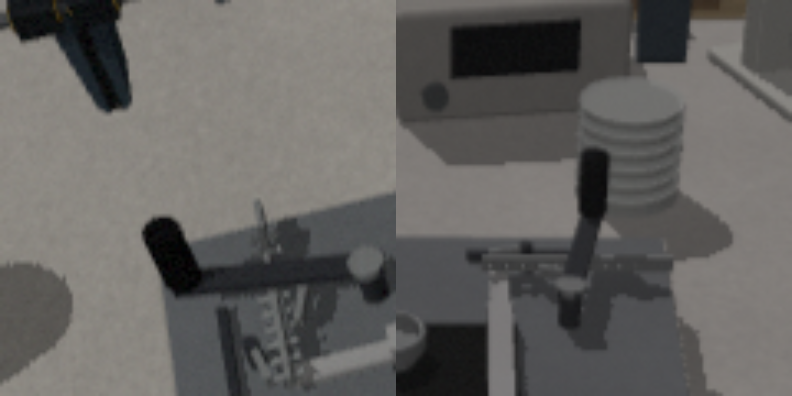

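Request:
step_arm(
  deltas=[
    [0, 0, 0.1, 0],
    [0, 0, 0.14, 0],
    [0, 0, 0.14, 0],
    [0, 0, 0.1, 0],
    [0, 0, 0.06, 0],
    [0, 0, 0, 0],
    [0, 0, 0, 0],
  ],
)

```text
clock: 32.73
tcp_pos: [389.8, -265.4, 108.0]
eef_rot: [-0.0, 0.022, 1.0, 0.0]
ft_force: [0.1, 0.3, 0.7]
finger_gap: 0.2
```

Request:
step_arm(
  deltas=[
    [-0.03, 0, 0, 0],
    [-0.03, 0, 0, 0],
    [-0.03, 0, 0, 0],
    [-0.02, 0, 0, 0],
    [0, 0, 0, 0],
    [0, 0, 0, 0],
  ],
)

```text
clock: 33.23
tcp_pos: [412.3, -267.1, 108.5]
eef_rot: [0.0, 0.023, 1.0, -0.0]
ft_force: [-4.0, -1.5, 2.1]
finger_gap: 0.7
```

Run:
```python
from h import *
a=snap('scene');b=snap('side')
plan(394,-266,108,87.4)
cv2.imwrite('pics/z12.png',np.hstack([cv2.resize(cv2.cvtColor(i[y:y+120,x:x+120],cv2.COLOR_RGB2BGR),None,fx=3.3,fy=3.3) for i,x,y in ((a['image'],70,150),(b['image'],320,90))]))
```

```text
tcp [ 411.8 -266.9  108.3] jawang 87.4 gap 0.3 t 33.33 F [-2.7 -0.8  2.3] tiltz [-0.  0. -1.]
turn share total -0.0 shift shares [0.089 0.    0.001] mm [17.8  0.1  0.3]
```

View pics/z12.png

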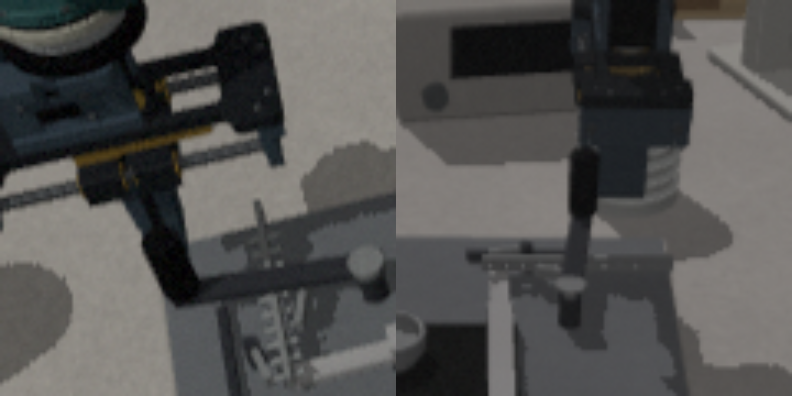

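Contact is made, with about 3 N at the knob. I'll push on in small steps.

Request:
step_arm(
  deltas=[
    [-0.03, 0, 0, 0],
    [-0.03, 0, 0, 0],
    [-0.03, 0, 0, 0],
    [-0.03, 0, 0, 0],
    [-0.03, 0, 0, 0],
    [0, 0, 0, 0],
    [0, 0, 0, 0],
  ],
)

```text
clock: 33.92
tcp_pos: [441.5, -268.3, 108.0]
eef_rot: [-0.0, 0.023, 1.0, 0.0]
ft_force: [-3.4, -2.6, 2.0]
finger_gap: 0.2
```

Request:
step_arm(
  deltas=[
    [-0.02, 0, 0, 0],
    [0, 0, 0, 0],
    [0, 0, 0, 0],
  ],
)

```text
clock: 34.17
tcp_pos: [445.1, -268.2, 107.9]
eef_rot: [-0.001, 0.023, 1.0, 0.0]
ft_force: [-5.9, -1.6, 3.1]
finger_gap: 0.4
```

Request:
step_arm(
  deltas=[
    [-0.015, 0, 0, 0],
    [0, 0, 0, 0],
    [0, 0, 0, 0],
  ],
)

```text
clock: 34.42
tcp_pos: [445.7, -268.0, 107.6]
eef_rot: [-0.003, 0.022, 1.0, 0.001]
ft_force: [-24.6, -4.8, 14.3]
finger_gap: 0.6
```

The end stop shows at x ≈ 445 with 25 N. I'll return, let the spring bring it back and check the bar.

Request:
step_arm(
  deltas=[
    [0.05, 0, 0, 0],
    [0.09, 0, 0, 0],
    [0.09, 0, 0, 0],
    [0.05, 0, 0, 0],
    [0, 0, 0, 0],
    [0, 0, 0, 0],
    [0, 0, 0, 0],
    [0, 0, 0, 0],
    [0, 0, 0, 0],
    [0, 0, 0, 0],
  ],
)

```text
clock: 35.25
tcp_pos: [393.3, -266.1, 108.1]
eef_rot: [0.0, 0.023, 1.0, -0.0]
ft_force: [-0.0, 0.6, 0.1]
finger_gap: 0.8
```

```bash
cat > bar.py <<'E'
from h import *
import sys
n=sys.argv[1]
a=snap('scene');b=snap('side')
plan(394,-266,108,87.4)
for nm,q in (('scene',a),('side',b)):
    r=pin(q,'clamp_face');print(nm,r, [w2sh(onz(q,u,v,70)).round(1) for c,u,v in r])
cv2.imwrite(f'pics/bar{n}.png',np.hstack([cv2.resize(cv2.cvtColor(i[y:y+180,x:x+190],cv2.COLOR_RGB2BGR),None,fx=2.1,fy=2.1) for i,x,y in ((a['image'],110,175),(b['image'],250,120))]))
E
python3 bar.py 1
```

```text
tcp [ 393.1 -266.1  108.1] jawang 87.4 gap 0.4 t 35.35 F [ 0.3 -0.4 -0.4] tiltz [-0.  0. -1.]
turn share total -0.0 shift shares [-0.005  0.001  0.   ] mm [-0.9  0.1  0.1]
scene [(0.96, 255.2, 240.4)] [array([-28.7,  61.7])]
side [(0.59, 345.5, 215.9)] [array([-21.5,  57.3])]
```

View pics/bar1.png

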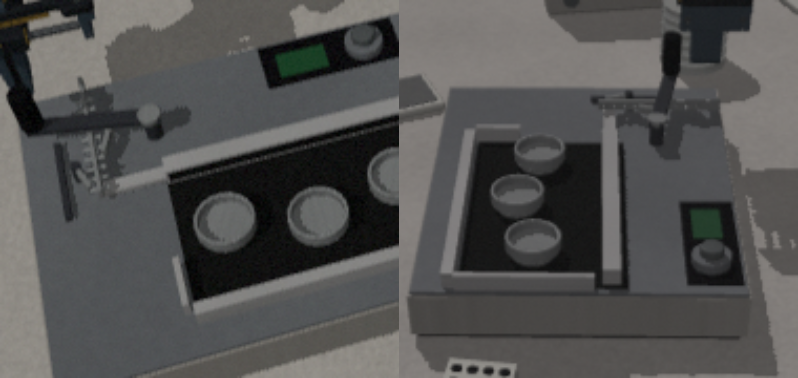

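The bar advanced and the lever is back at rest. Further full strokes.

Request:
step_arm(
  deltas=[
    [-0.05, 0, 0, 0],
    [-0.05, 0, 0, 0],
    [-0.05, 0, 0, 0],
    [-0.05, 0, 0, 0],
    [-0.05, 0, 0, 0],
    [-0.015, 0, 0, 0],
    [-0.015, 0, 0, 0],
    [0, 0, 0, 0],
    [0, 0, 0, 0],
  ],
)

```text
clock: 36.2
tcp_pos: [445.9, -268.2, 107.5]
eef_rot: [-0.004, 0.022, 1.0, 0.001]
ft_force: [-32.8, -7.0, 19.8]
finger_gap: 0.3
```

Request:
step_arm(
  deltas=[
    [0.05, 0, 0, 0],
    [0.09, 0, 0, 0],
    [0.09, 0, 0, 0],
    [0.05, 0, 0, 0],
    [0, 0, 0, 0],
    [0, 0, 0, 0],
    [0, 0, 0, 0],
    [0, 0, 0, 0],
    [0, 0, 0, 0],
    [0, 0, 0, 0],
  ],
)

```text
clock: 37.03
tcp_pos: [393.3, -266.1, 108.1]
eef_rot: [0.0, 0.023, 1.0, -0.0]
ft_force: [-0.1, -0.8, 0.7]
finger_gap: 0.2
```

```bash
python3 bar.py 2
```

```text
tcp [ 393.1 -266.1  108.1] jawang 87.4 gap 0.8 t 37.13 F [-0.1 -0.5 -0.7] tiltz [ 0. -0. -1.]
turn share total 0.0 shift shares [-0.005  0.001  0.   ] mm [-0.9  0.1  0.1]
scene [(0.84, 257.0, 250.8), (0.49, 182.1, 231.3)] [array([-2.7, 59.1]), array([-97.2, -74.6])]
side [(0.8, 342.2, 217.0)] [array([-14.3,  61.6])]
```

View pics/bar2.png

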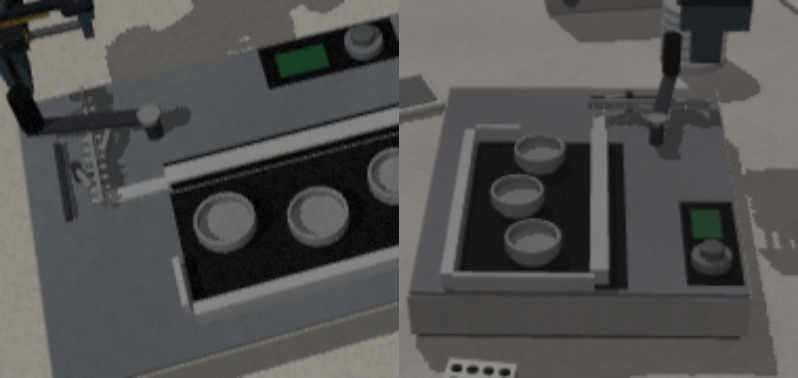

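Each stroke moves the bar about 12 mm. I'll go on with slightly less overpush.

Request:
step_arm(
  deltas=[
    [-0.05, 0, 0, 0],
    [-0.05, 0, 0, 0],
    [-0.05, 0, 0, 0],
    [-0.05, 0, 0, 0],
    [-0.045, 0, 0, 0],
    [-0.015, 0, 0, 0],
    [-0.015, 0, 0, 0],
    [0, 0, 0, 0],
    [0, 0, 0, 0],
  ],
)

```text
clock: 37.98
tcp_pos: [445.7, -268.3, 107.7]
eef_rot: [-0.003, 0.022, 1.0, 0.001]
ft_force: [-24.7, -5.0, 15.0]
finger_gap: 0.5
```

Request:
step_arm(
  deltas=[
    [0.05, 0, 0, 0],
    [0.09, 0, 0, 0],
    [0.09, 0, 0, 0],
    [0.045, 0, 0, 0],
    [0, 0, 0, 0],
    [0, 0, 0, 0],
    [0, 0, 0, 0],
    [0, 0, 0, 0],
    [0, 0, 0, 0],
    [0, 0, 0, 0],
  ],
)

```text
clock: 38.82
tcp_pos: [393.3, -266.1, 108.1]
eef_rot: [0.0, 0.023, 1.0, -0.0]
ft_force: [-0.6, -0.6, 0.1]
finger_gap: 0.3
```

Request:
step_arm(
  deltas=[
    [-0.05, 0, 0, 0],
    [-0.05, 0, 0, 0],
    [-0.05, 0, 0, 0],
    [-0.05, 0, 0, 0],
    [-0.045, 0, 0, 0],
    [-0.015, 0, 0, 0],
    [-0.015, 0, 0, 0],
    [0, 0, 0, 0],
    [0, 0, 0, 0],
  ],
)

```text
clock: 39.57
tcp_pos: [445.7, -268.2, 107.6]
eef_rot: [-0.003, 0.022, 1.0, 0.001]
ft_force: [-25.3, -6.7, 14.4]
finger_gap: 0.5
```

Request:
step_arm(
  deltas=[
    [0.05, 0, 0, 0],
    [0.09, 0, 0, 0],
    [0.09, 0, 0, 0],
    [0.045, 0, 0, 0],
    [0, 0, 0, 0],
    [0, 0, 0, 0],
    [0, 0, 0, 0],
    [0, 0, 0, 0],
    [0, 0, 0, 0],
    [0, 0, 0, 0],
  ],
)

```text
clock: 40.4
tcp_pos: [393.3, -266.1, 108.1]
eef_rot: [0.0, 0.023, 1.0, -0.0]
ft_force: [0.4, -0.4, -0.0]
finger_gap: 0.2
```

```bash
python3 bar.py 4
```

```text
tcp [ 393.  -266.1  108.1] jawang 87.4 gap 0.3 t 40.5 F [ 0.2  0.1 -0.3] tiltz [-0.  0. -1.]
turn share total 0.0 shift shares [-0.005  0.001  0.   ] mm [-1.   0.1  0.1]
scene [(0.96, 257.6, 259.1), (0.48, 271.9, 305.7)] [array([17.1, 55.5]), array([127.4,  56. ])]
side [(0.19, 333.3, 225.0)] [array([ 4.5, 91.6])]
```

View pics/bar4.png

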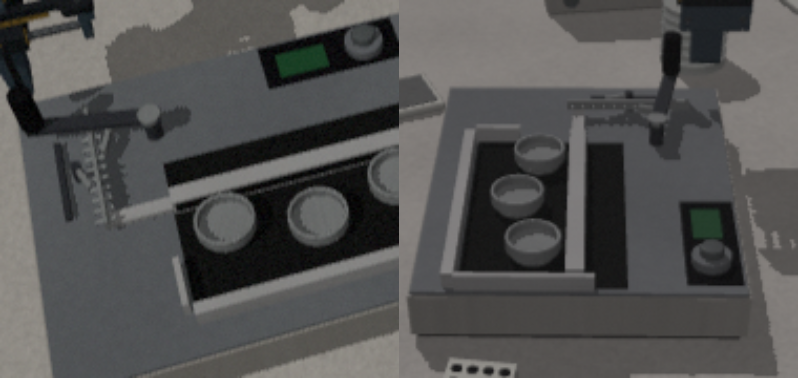

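The bar is now reaching the outer dishes. Two more strokes.

Request:
step_arm(
  deltas=[
    [-0.05, 0, 0, 0],
    [-0.04, 0, 0, 0],
    [-0.04, 0, 0, 0],
    [-0.04, 0, 0, 0],
    [-0.04, 0, 0, 0],
    [-0.035, 0, 0, 0],
    [-0.015, 0, 0, 0],
    [-0.015, 0, 0, 0],
    [0, 0, 0, 0],
    [0, 0, 0, 0],
  ],
)

```text
clock: 41.43
tcp_pos: [445.7, -268.2, 107.6]
eef_rot: [-0.003, 0.022, 1.0, 0.001]
ft_force: [-25.6, -5.7, 15.2]
finger_gap: 0.4
```

Request:
step_arm(
  deltas=[
    [0.05, 0, 0, 0],
    [0.09, 0, 0, 0],
    [0.09, 0, 0, 0],
    [0.045, 0, 0, 0],
    [0, 0, 0, 0],
    [0, 0, 0, 0],
    [0, 0, 0, 0],
    [0, 0, 0, 0],
    [0, 0, 0, 0],
    [0, 0, 0, 0],
  ],
)

```text
clock: 42.27
tcp_pos: [393.3, -266.1, 108.1]
eef_rot: [0.0, 0.023, 1.0, -0.0]
ft_force: [-0.1, 0.1, 0.6]
finger_gap: -0.1
```

```bash
python3 bar.py 5
```

```text
tcp [ 393.1 -266.1  108.1] jawang 87.4 gap 0.4 t 42.37 F [ 0.1 -0.6  0.2] tiltz [-0.  0. -1.]
turn share total 0.0 shift shares [-0.005  0.001  0.   ] mm [-0.9  0.1  0.1]
scene [(0.58, 259.7, 261.8)] [array([24.6, 57.9])]
side [(0.94, 326.3, 215.2), (0.3, 288.1, 308.1)] [array([20.7, 55.3]), array([ 79.9, 344.8])]
```

View pics/bar5.png

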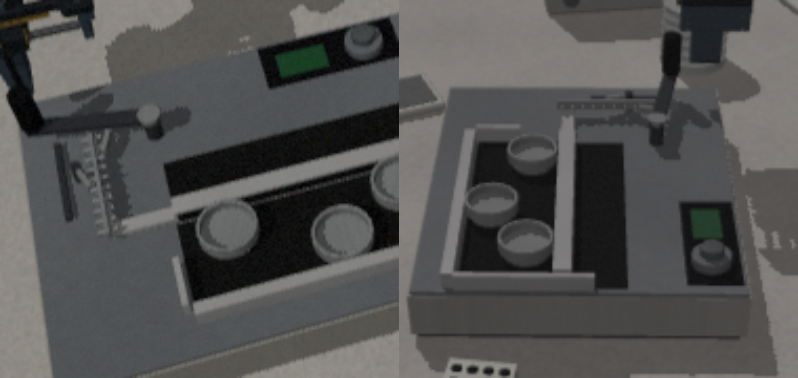

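The middle dish was knocked toward the fence and to the left. I'll measure the spacing.

```bash
cat > pos.py <<'E'
from h import *
a=snap('scene');b=snap('side')
print('scene',[(c,w2sh(onz(a,u,v,60)).round(1)) for c,u,v in pin(a,'dish_a1',6)])
print('side',[(c,w2sh(onz(b,u,v,60)).round(1)) for c,u,v in pin(b,'dish_a1',6)])
for nm,i,x,y,w,h,s in (('s',a['image'],170,215,190,120,4),('d',b['image'],260,170,110,100,6)):
    cv2.imwrite(f'pics/pos_{nm}.png',cv2.resize(cv2.cvtColor(i[y:y+h,x:x+w],cv2.COLOR_RGB2BGR),None,fx=s,fy=s,interpolation=cv2.INTER_CUBIC))
E
python3 pos.py
```

```text
scene [(0.74, array([ 50.6, 130.1])), (0.62, array([89.2, 62.5])), (0.46, array([21.6, 59.2]))]
side [(0.72, array([-133.3,  121. ])), (0.64, array([87.7, 51.3])), (0.64, array([ 58.7, 139.4])), (0.24, array([21.5, 46.4]))]
```

View pics/pos_s.png

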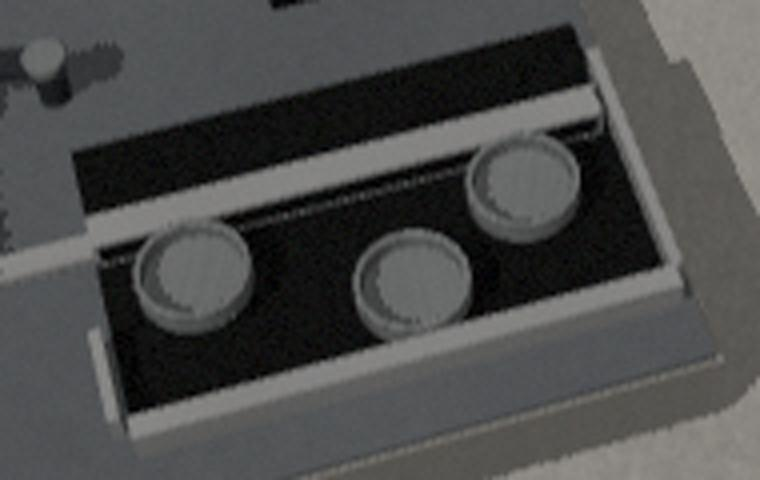

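View pics/pos_d.png

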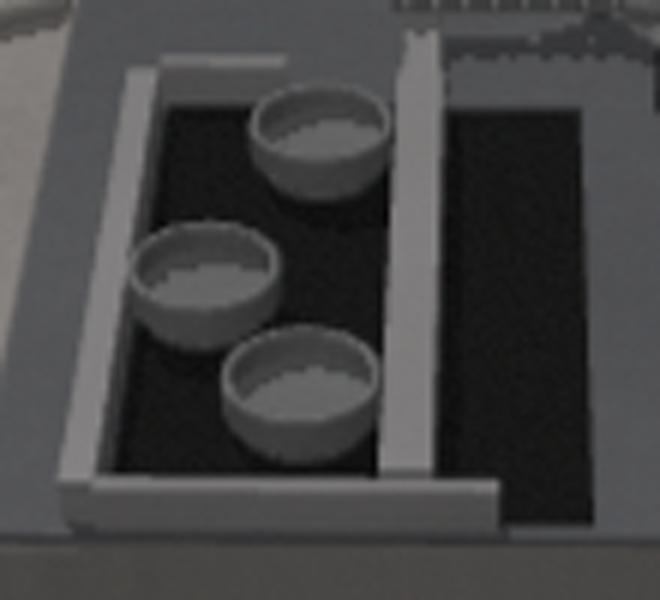

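The middle dish sits at y ≈ 60 and its neighbours at about -27 and 133. Gaps are over 70 mm, so the bar can close without jamming. I'm continuing.

Request:
step_arm(
  deltas=[
    [-0.05, 0, 0, 0],
    [-0.04, 0, 0, 0],
    [-0.04, 0, 0, 0],
    [-0.04, 0, 0, 0],
    [-0.04, 0, 0, 0],
    [-0.035, 0, 0, 0],
    [-0.015, 0, 0, 0],
    [-0.015, 0, 0, 0],
    [0, 0, 0, 0],
    [0, 0, 0, 0],
  ],
)

```text
clock: 43.5
tcp_pos: [445.7, -268.2, 107.6]
eef_rot: [-0.003, 0.022, 1.0, 0.001]
ft_force: [-26.0, -6.3, 14.6]
finger_gap: 0.7
```

Request:
step_arm(
  deltas=[
    [0.05, 0, 0, 0],
    [0.09, 0, 0, 0],
    [0.09, 0, 0, 0],
    [0.045, 0, 0, 0],
    [0, 0, 0, 0],
    [0, 0, 0, 0],
    [0, 0, 0, 0],
    [0, 0, 0, 0],
    [0, 0, 0, 0],
    [0, 0, 0, 0],
  ],
)

```text
clock: 44.33
tcp_pos: [393.3, -266.1, 108.1]
eef_rot: [0.0, 0.023, 1.0, -0.0]
ft_force: [-0.6, 0.4, 0.2]
finger_gap: 0.2
```

Request:
step_arm(
  deltas=[
    [-0.05, 0, 0, 0],
    [-0.04, 0, 0, 0],
    [-0.04, 0, 0, 0],
    [-0.04, 0, 0, 0],
    [-0.04, 0, 0, 0],
    [-0.035, 0, 0, 0],
    [-0.015, 0, 0, 0],
    [-0.015, 0, 0, 0],
    [0, 0, 0, 0],
    [0, 0, 0, 0],
  ],
)

```text
clock: 45.17
tcp_pos: [445.7, -268.2, 107.6]
eef_rot: [-0.003, 0.022, 1.0, 0.001]
ft_force: [-25.3, -5.7, 14.8]
finger_gap: 0.7
```

Request:
step_arm(
  deltas=[
    [0.05, 0, 0, 0],
    [0.09, 0, 0, 0],
    [0.09, 0, 0, 0],
    [0.045, 0, 0, 0],
    [0, 0, 0, 0],
    [0, 0, 0, 0],
    [0, 0, 0, 0],
    [0, 0, 0, 0],
    [0, 0, 0, 0],
    [0, 0, 0, 0],
  ],
)

```text
clock: 46.0
tcp_pos: [393.3, -266.1, 108.1]
eef_rot: [0.0, 0.023, 1.0, -0.0]
ft_force: [-0.0, -0.9, -0.6]
finger_gap: 0.3
```

```bash
python3 bar.py 7; python3 pos.py
```

```text
tcp [ 393.  -266.1  108.1] jawang 87.4 gap 0.6 t 46.1 F [ 0.2 -0.3  0. ] tiltz [-0.  0. -1.]
turn share total -0.0 shift shares [-0.005  0.001  0.   ] mm [-1.   0.1  0.1]
scene [(0.94, 261.7, 272.5)] [array([50.1, 55.6])]
side [(0.92, 313.5, 214.5), (0.46, 305.2, 198.9)] [array([49., 53.]), array([71.1, -9. ])]
scene [(0.86, array([ 76.2, 132.6])), (0.6, array([85.4, 59.5]))]
side [(0.64, array([95.5, 68.1]))]
```

View pics/bar7.png

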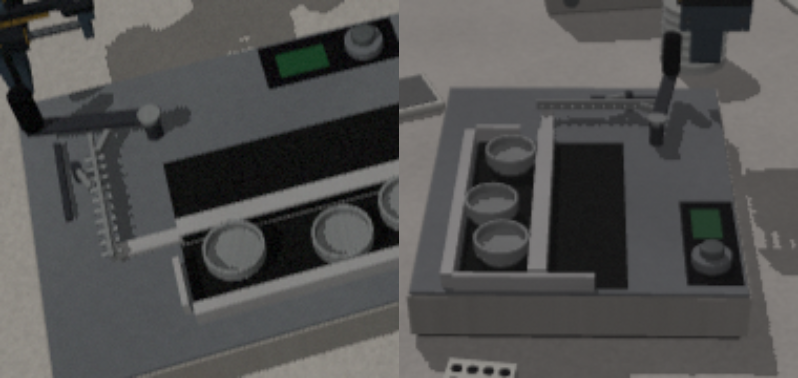

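View pics/pos_d.png

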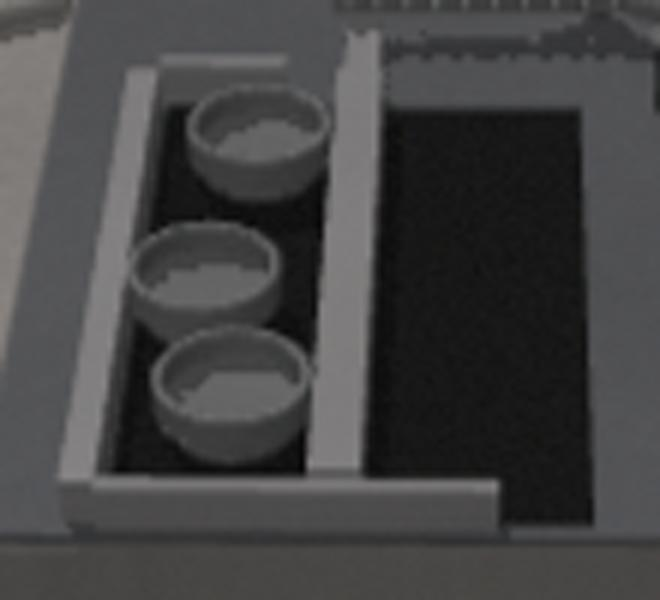

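Bar face at x ≈ 48 and it should end at 57. One more stroke closes it, then an extra one to confirm.

Request:
step_arm(
  deltas=[
    [-0.05, 0, 0, 0],
    [-0.04, 0, 0, 0],
    [-0.04, 0, 0, 0],
    [-0.04, 0, 0, 0],
    [-0.04, 0, 0, 0],
    [-0.035, 0, 0, 0],
    [-0.015, 0, 0, 0],
    [-0.015, 0, 0, 0],
    [0, 0, 0, 0],
    [0, 0, 0, 0],
  ],
)

```text
clock: 47.23
tcp_pos: [445.7, -268.2, 107.6]
eef_rot: [-0.003, 0.022, 1.0, 0.001]
ft_force: [-25.2, -5.3, 15.4]
finger_gap: 0.6
```

Request:
step_arm(
  deltas=[
    [0.05, 0, 0, 0],
    [0.09, 0, 0, 0],
    [0.09, 0, 0, 0],
    [0.045, 0, 0, 0],
    [0, 0, 0, 0],
    [0, 0, 0, 0],
    [0, 0, 0, 0],
    [0, 0, 0, 0],
    [0, 0, 0, 0],
    [0, 0, 0, 0],
  ],
)

```text
clock: 48.07
tcp_pos: [393.3, -266.1, 108.1]
eef_rot: [0.0, 0.023, 1.0, -0.0]
ft_force: [-0.8, 0.0, -0.3]
finger_gap: 0.6
```

```bash
python3 bar.py 8; python3 pos.py; cp pics/pos_d.png pics/pos_d8.png
```

```text
tcp [ 393.1 -266.1  108.1] jawang 87.4 gap 0.1 t 48.17 F [-0.8  0.3 -0.2] tiltz [ 0.  0. -1.]
turn share total -0.0 shift shares [-0.005  0.001  0.   ] mm [-0.9  0.1  0.1]
scene [] []
side [(0.98, 309.4, 218.8)] [array([57.1, 69.5])]
scene [(0.82, array([85.2, 62.5])), (0.66, array([ 84.3, 135.3]))]
side [(0.93, array([90.9, 70.3])), (0.76, array([ 90.9, 127.6]))]
```

Request:
step_arm(
  deltas=[
    [-0.05, 0, 0, 0],
    [-0.04, 0, 0, 0],
    [-0.04, 0, 0, 0],
    [-0.04, 0, 0, 0],
    [-0.04, 0, 0, 0],
    [-0.035, 0, 0, 0],
    [-0.015, 0, 0, 0],
    [-0.015, 0, 0, 0],
    [0, 0, 0, 0],
    [0, 0, 0, 0],
  ],
)

```text
clock: 49.3
tcp_pos: [445.7, -268.2, 107.7]
eef_rot: [-0.003, 0.022, 1.0, 0.001]
ft_force: [-23.6, -5.7, 15.0]
finger_gap: 0.5
```

Request:
step_arm(
  deltas=[
    [0.05, 0, 0, 0],
    [0.09, 0, 0, 0],
    [0.09, 0, 0, 0],
    [0.045, 0, 0, 0],
    [0, 0, 0, 0],
    [0, 0, 0, 0],
    [0, 0, 0, 0],
    [0, 0, 0, 0],
    [0, 0, 0, 0],
    [0, 0, 0, 0],
  ],
)

```text
clock: 50.13
tcp_pos: [393.3, -266.1, 108.1]
eef_rot: [0.0, 0.023, 1.0, -0.0]
ft_force: [-1.2, 0.1, 0.3]
finger_gap: 0.4
```

```bash
python3 bar.py 9; python3 pos.py; cp pics/pos_d.png pics/pos_d9.png; python3 -c "
import cv2,numpy as np
a=cv2.imread('pics/pos_d8.png');b=cv2.imread('pics/pos_d9.png');cv2.imwrite('pics/cmp.png',cv2.resize(np.hstack([a,b]),None,fx=.6,fy=.6));print(np.abs(a.astype(int)-b).mean())"
```

```text
tcp [ 393.1 -266.1  108.1] jawang 87.4 gap 0.4 t 50.23 F [-0.9 -0.  -0.9] tiltz [-0.  0. -1.]
turn share total 0.0 shift shares [-0.005  0.001  0.   ] mm [-0.9  0.1  0.1]
scene [(0.65, 263.6, 276.5)] [array([60.1, 56.9])]
side [(0.77, 311.2, 215.8)] [array([53.8, 58.1])]
scene [(0.91, array([90.3, 65.9])), (0.58, array([ 90.3, 130.9]))]
side [(0.97, array([93.7, 68.8])), (0.93, array([ 92.5, 123.8]))]
0.8803720538720539
```

View pics/cmp.png

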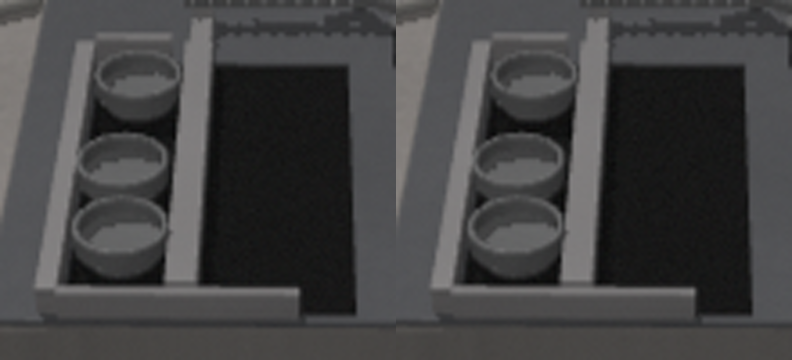

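View pics/pos_s.png

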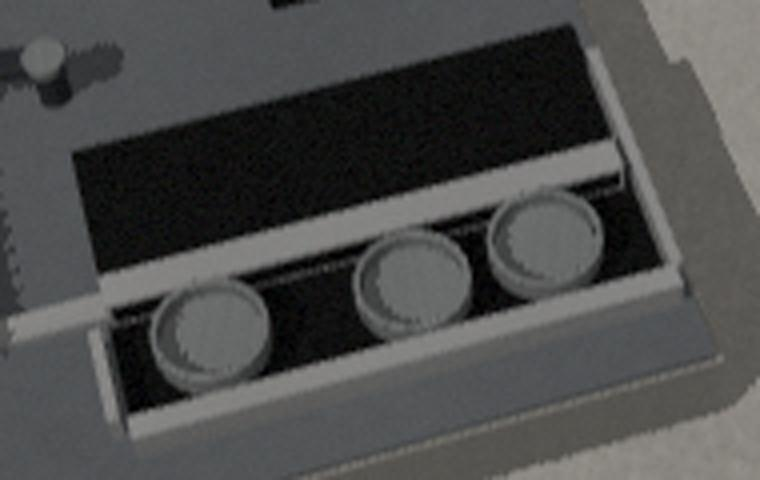

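The bar did not move between strokes 8 and 9, so it's closed at about 57. Now I'll raise and hover near the start button.

Request:
step_arm(
  deltas=[
    [0, 0, -0.1, 0],
    [0, 0, -0.15, 0],
    [0, 0, -0.15, 0],
    [0, 0, -0.1, 0],
    [-0.01, 0.1, 0, 0],
    [-0.02, 0.14, 0, 0],
    [-0.02, 0.14, 0, 0],
    [-0.02, 0.14, 0, 0],
    [-0.02, 0.14, 0, 0],
    [-0.02, 0.14, 0, 0],
    [-0.02, 0.14, 0, 0],
    [-0.02, 0.14, 0, 0],
    [-0.02, 0.14, 0, 0],
    [-0.02, 0.14, 0, 0],
    [-0.02, 0.14, 0, 0],
    [-0.02, 0.14, 0, 0],
    [-0.02, 0.1, 0, 0],
    [0, 0, 0, 0],
    [0, 0, 0, 0],
    [0, 0, 0, 0],
  ],
)

```text
clock: 52.2
tcp_pos: [458.4, 78.9, 208.0]
eef_rot: [-0.0, 0.023, 1.0, -0.0]
ft_force: [-0.1, 0.1, 1.0]
finger_gap: 0.6
```

Run:
```python
from h import *
w=snap('wrist','w12.png');a=snap('scene');b=snap('side')
plan(422,63,110,87.4)
for q in (w,a,b): print(pin(q,'start_top'),box(q,'start_top',2))
```

```text
tcp [458.5  78.5 208.1] jawang 87.3 gap 0.3 t 52.35 F [ 0.2 -0.7 -1.1] tiltz [-0. -0. -1.]
turn share total -0.002 shift shares [ 0.179 -0.086  0.491] mm [ 35.7 -17.1  98.1]
[(0.58, 291.6, 174.1)] [(0.61, [273.7, 155.8, 38.6, 33.7])]
[(0.43, 281.4, 193.0)] [(0.65, [273.9, 189.7, 16.1, 8.0])]
[(0.49, 403.2, 236.4)] [(0.61, [391.1, 233.0, 13.9, 12.2])]
```

View pics/w12.png

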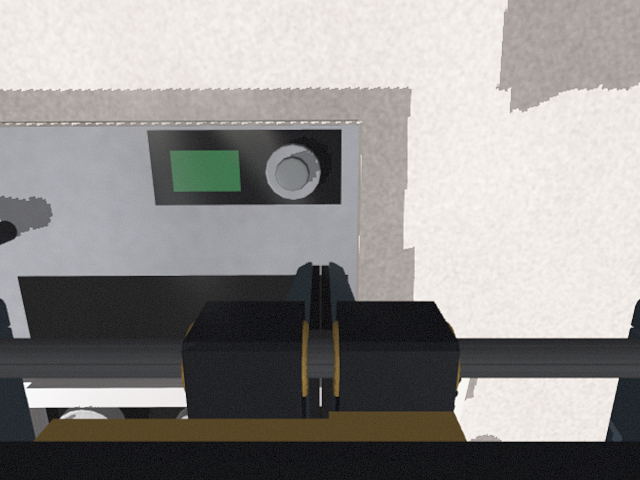

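Run:
```python
from h import *
w=snap('wrist');a=snap('scene');b=snap('side')
x,r=tri([(w,292,173.5),(a,284.5,191),(b,400.3,237)]);print(x,r)
x2,r=tri([(w,292,173.5),(b,400,237)]);print(x2,r)
for z in (75,80,85):print(z,onz(w,292,173.5,z))
cv2.imwrite('pics/btn.png',np.hstack([cv2.resize(cv2.cvtColor(i[y:y+50,x:x+50],cv2.COLOR_RGB2BGR),None,fx=8,fy=8) for i,x,y in ((a['image'],260,170),(b['image'],375,210))]))
```

```text
[421.17126929  62.77497674  80.52310256] [1.851622476323478, 3.6123117903379844, 2.418887104993537]
[420.24344193  61.16099496  81.3087841 ] [0.5571564643055936, 0.5571564643055271]
75 [421.64346156  60.54588628  75.        ]
80 [420.96159614  60.90492016  80.        ]
85 [420.27973071  61.26395405  85.        ]
```

View pics/btn.png

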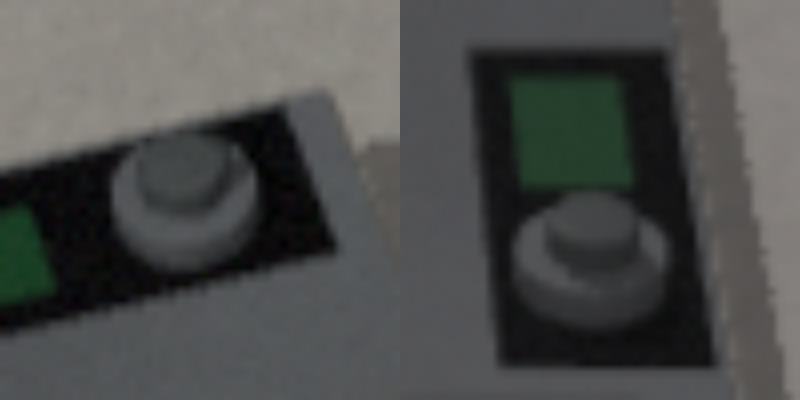

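Run:
```python
from h import *
plan(421,61.5,96,87.4)
```

```text
tcp [458.6  79.2 208.1] jawang 87.4 gap 0.3 t 52.8 F [-0.7  0.1  0.3] tiltz [-0. -0. -1.]
turn share total -0.0 shift shares [ 0.184 -0.097  0.561] mm [ 36.8 -19.4 112.1]
```

Request:
step_arm(
  deltas=[
    [0.09, -0.05, 0, 0],
    [0.094, -0.047, 0.05, 0],
    [0, 0, 0.12, 0],
    [0, 0, 0.14, 0],
    [0, 0, 0.12, 0],
    [0, 0, 0.08, 0],
    [0, 0, 0.04, 0],
    [0, 0, 0, 0],
    [0, 0, 0, 0],
    [0, 0, 0, 0],
  ],
)

```text
clock: 53.63
tcp_pos: [421.7, 61.7, 99.0]
eef_rot: [0.001, 0.023, 1.0, 0.0]
ft_force: [-0.1, 0.1, -0.5]
finger_gap: 0.3
```

Request:
step_arm(
  deltas=[
    [0, 0, 0.02, 0],
    [0, 0, 0.02, 0],
    [0, 0, 0, 0],
    [0, 0, 0, 0],
  ],
)

```text
clock: 53.97
tcp_pos: [420.9, 61.6, 90.1]
eef_rot: [-0.0, 0.023, 1.0, -0.0]
ft_force: [0.1, 0.2, 0.1]
finger_gap: 0.0
```

Request:
step_arm(
  deltas=[
    [0, 0, 0.015, 0],
    [0, 0, 0, 0],
    [0, 0, 0, 0],
  ],
)

```text
clock: 54.22
tcp_pos: [420.9, 61.6, 87.0]
eef_rot: [-0.0, 0.023, 1.0, -0.0]
ft_force: [0.1, -0.1, 0.6]
finger_gap: 0.6
```

Request:
step_arm(
  deltas=[
    [0, 0, 0.012, 0],
    [0, 0, 0, 0],
    [0, 0, 0, 0],
  ],
)

```text
clock: 54.47
tcp_pos: [420.9, 61.6, 84.6]
eef_rot: [-0.0, 0.023, 1.0, -0.0]
ft_force: [-0.1, -0.0, -0.7]
finger_gap: 0.5
```

Request:
step_arm(
  deltas=[
    [0, 0, 0.012, 0],
    [0, 0, 0, 0],
    [0, 0, 0, 0],
  ],
)

```text
clock: 54.72
tcp_pos: [421.1, 61.6, 82.3]
eef_rot: [0.0, 0.023, 1.0, -0.0]
ft_force: [0.3, 0.0, 1.5]
finger_gap: 0.5
```

Request:
step_arm(
  deltas=[
    [0, 0, 0.01, 0],
    [0, 0, 0, 0],
    [0, 0, 0, 0],
  ],
)

```text
clock: 54.97
tcp_pos: [421.1, 61.6, 80.3]
eef_rot: [0.0, 0.023, 1.0, 0.0]
ft_force: [0.2, -0.7, 2.3]
finger_gap: 0.7
```

Contact is at about z = 84. I'm pressing on.

Request:
step_arm(
  deltas=[
    [0, 0, 0.01, 0],
    [0, 0, 0, 0],
    [0, 0, 0, 0],
  ],
)

```text
clock: 55.22
tcp_pos: [421.1, 61.6, 78.3]
eef_rot: [0.0, 0.023, 1.0, 0.0]
ft_force: [0.2, -0.1, 4.7]
finger_gap: 0.6
```

Request:
step_arm(
  deltas=[
    [0, 0, 0.008, 0],
    [0, 0, 0, 0],
    [0, 0, 0, 0],
  ],
)

```text
clock: 55.47
tcp_pos: [421.1, 61.6, 76.7]
eef_rot: [0.0, 0.023, 1.0, 0.0]
ft_force: [0.1, -0.6, 4.3]
finger_gap: 0.6
```

Request:
step_arm(
  deltas=[
    [0, 0, 0.008, 0],
    [0, 0, 0, 0],
    [0, 0, 0, 0],
  ],
)

```text
clock: 55.72
tcp_pos: [421.2, 61.6, 75.8]
eef_rot: [-0.0, 0.023, 1.0, -0.0]
ft_force: [-7.1, -1.3, 26.0]
finger_gap: 0.3
```

The button is at its hard stop (26 N), so it's fully down. I'll release and back away for a final look.

Request:
step_arm(
  deltas=[
    [0, 0, -0.05, 0],
    [0, 0, -0.1, 0],
    [0, 0, -0.15, 0],
    [0, 0, -0.15, 0],
    [0, 0, -0.15, 0],
    [0, 0, -0.15, 0],
    [0, 0.12, -0.1, 0],
    [0, 0.14, 0, 0],
    [0, 0.14, 0, 0],
    [0, 0.14, 0, 0],
    [0, 0.14, 0, 0],
    [0, 0.1, 0, 0],
    [0, 0, 0, 0],
    [0, 0, 0, 0],
    [0, 0, 0, 0],
  ],
)

```text
clock: 56.97
tcp_pos: [427.7, 216.9, 244.7]
eef_rot: [-0.0, 0.023, 1.0, -0.0]
ft_force: [0.5, 0.3, 0.1]
finger_gap: 0.6
```

```bash
python3 bar.py 10; python3 pos.py
python3 - <<'E'
from h import *
a=snap('scene','sF.png');b=snap('side','dF.png')
for t in ('tube_block','reagent','jar','vial'): print(t,[(c,onz(q,u,v,0).round()) for q in (a,b) for c,u,v in pin(q,t,1)])
E
```

```text
tcp [427.9 216.6 245. ] jawang 87.3 gap 0.3 t 57.07 F [ 0.5  0.1 -0. ] tiltz [-0. -0. -1.]
turn share total -0.001 shift shares [ 0.06  -2.418  0.685] mm [  11.9 -483.6  137.1]
scene [(0.61, 262.4, 277.9), (0.58, 424.8, 162.9)] [array([62.5, 53.9]), array([-120.5,  469.8])]
side [(0.79, 308.6, 215.2)] [array([59.6, 55.9])]
scene [(0.89, array([92. , 61.1])), (0.66, array([ 81.8, 132.2]))]
side [(0.85, array([ 93.4, 128.3])), (0.59, array([90.6, 68.4]))]
tube_block [(0.7, array([649., 188.,   0.])), (0.59, array([650., 181.,   0.]))]
reagent [(0.63, array([386., 424.,   0.])), (0.96, array([386., 421.,   0.]))]
jar [(0.71, array([759., 199.,   0.])), (0.8, array([758., 209.,   0.]))]
vial [(0.66, array([662., 399.,   0.])), (0.59, array([665., 404.,   0.]))]
```

View pics/sF.png

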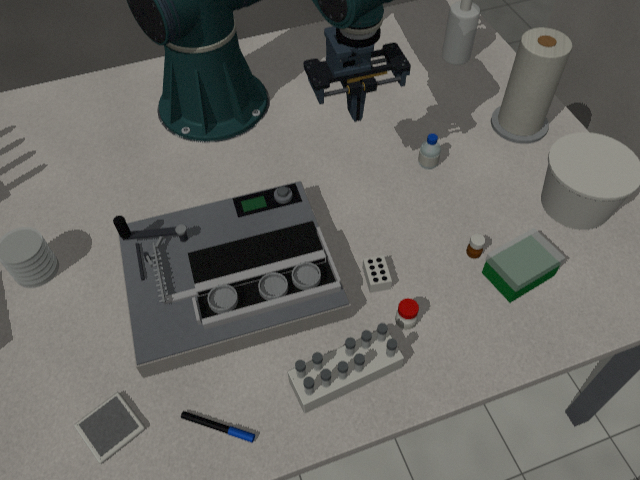

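View pics/dF.png

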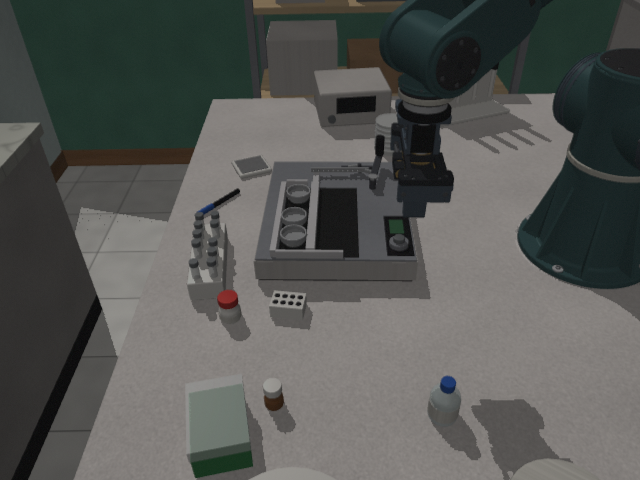

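The final pictures show three dishes flat between bar and fence, at (223,298), (273,287) and (307,276). The lever is at rest, the block upright at (377,272), the bystanders in place and the arm clear. Handing in.

```bash
python3 -c "
from h import *
print(ctrl.job_done(), ctrl.state()['clock'])"
```

```text
the job is handed in; nothing more can be done
the job is handed in; nothing more can be done
```

The shaker is loaded, clamped and started, and the job was handed in at about 57 s. No verdict is reported, so these are my own checks.

**What I did**
- **Block:** the white tube block went from the deck to the bench left of the shaker and stands upright at about (650, 185).
- **Dishes:** there were three, the single one and a nested pair. I moved them one at a time and set them flat in a row on the deck. Before fully lifting the top dish of the pair, I checked that the lower one had stayed on the bench.
- **Lever:** I gave nine full strokes. Each ran to the end stop at about 25 N (33 N on the second) and was followed by a full spring return. The bar stood still on the ninth.
- **Button:** I pressed it to its hard stop and released it.

**What the last checks showed**
- **Clamp:** the bar face measured about 54 to 62 mm in shaker x, depending on camera and picture. Fully closed is 57 mm, so it agrees within the measuring noise.
- **Dishes:** I read centres for only two of the three, at 82 to 93 mm in shaker x; the allowed range is 80 to 94. The third (right-hand) dish I judged only from the pictures, where it looks flat and clamped.
- **Rest of the scene:** in the pictures the lever is back and the arm is clear. I did not check the button's return beyond the pictures. The bystanders measured within about 10 mm of where they started.

**What went differently:** the block was let go about 6 mm above the bench but landed upright. The middle dish was knocked toward the fence during pumping; the row still had enough room, so I left it there.

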